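Fish out the jammed lamp yoke and build the dispatch column

ROBOT

A 6-joint arm with a two-finger parallel gripper is mounted at the origin on the work surface. World frame = base frame: x ahead of the robot, y to its left, z up, the work surface at z = 0. Lengths are in m, angles in rad, forces in N, time in s.
With the tool pointing down it reaches from about 0.3 to 1 m from the base axis. Payload 5.1 kg.
Tool frame: the origin (TCP) lies between the finger pads; the fingertips stand 19 mm ahead of it and the grasp point (between the pads) is the TCP; z points along the fingers, x is the direction in which the jaws open and shut, and the axes are right-handed (so a half turn about z gives the same grasp; the last joint's range is limited). The gripper opens to 95 mm and grips with 3 to 60 N. Pads are 20 mm wide; open, the fingers measure 119 mm over their backs; the gripper's body (75 mm by 180 mm) begins 59 mm behind the grasp point.
Start: joints at [1.078, 0.124, 1.65, -0, 1.367, -0.083], TCP at [0.259, 0.596, 0.234] pointing down, gripper open.
Joint ranges: [-2.61, 2.61], [-1.02, 2.33], [0.03, 2.71], [-1.35, 4.49], [0.32, 2.68], [-2.91, 2.91]. Speed limits (rad/s): [2.57, 2.57, 3.14, 3.14, 3.14, 3.14].

INTERFACE

Orientations are given as a unit quaternion [w, x, y, z].
In Python, from plant import get_obs, get_image, calibration, sign_off gives the robot as it stands.
- The arm moves only by the tool move_arm, never from a script. Its argument "rows" is a list of rows, each a list of 3 entries, a list of its own where there are three numbers: the closure in counts, from 0 (fully open) to 255 (shut), then the shift along the tool's x, y, z in mm, then the turn about the tool's z in rad. A call has 1 to 10 rows; each row is the pose to reach, as a shift and turn from the pose commanded when the call began, along the tool's axes at that moment; what a row does not reach only later rows make up. A row lasts 1/12 s, in which the tool goes at most 41.7 mm and 7.16 degrees, less where a joint would pass 70% of its speed; a pose out of reach is approached as far as the arm can. A call with a gripper value outside its range is refused whole. The fingers move at their own pace and stop on an object; "force" is the grip in N (left out, the last holds). Time passes only in rows, so rows that repeat a pose let the fingers close. It gives the time, the measured TCP pose, the force and the opening at its end, in the units of the state.
- get_obs(): the state, without advancing time (a new reading comes with each control period).
- get_image(name): name is "scene" or "top"; returns (picture, depth): 400x640x3 uint8, blue, green, red; 400x640 float32, m along the optical axis (not along the pixel's ray), 0 where there is no reading.
- calibration(name): a dict with "K" (3x3 intrinsics, pixels), "world_to_cam" (4x4, takes a point from world to camera coordinates). Camera axes: x right, y down, z forward; pixel columns grow to the right and rows downward; lengths in m; the calibration is good to about 2 mm. A picture is of the moment at which its call begins. calibration takes no time and is no camera call.
- sign_off(): hands the job in, once; it reports no verdict.
The state is a dict: "time": time; "qpos": joint angles; "joint_velocities": joint speeds; "joint_torque": joint torques, N m; "eef_pos": TCP position; "eef_rot": TCP orientation; "force": force on the tool from outside, world axes, zero at the start; "ft_torque": the same for the moment, N m; "width": finger opening in m.
Only numpy, scipy, OpenCV 4.12 (cv2) and the standard library are available. Lean on these libraries where they do the work, as an engineer would, in place of code of your own. Each camera call takes 0.05 s, during which the arm holds its last target. There are 200 camera calls.

TASK

Get this floodlight order ready for dispatch: reach the hooked pick into the slot of the bracket magazine, drag the U-shaped yoke out onto the apron (do not put the fingers on it while it is still wholly inside), and lay the pick back on its rubber mat. Stack every carton on the bench squarely in one straight column centred on the wooden board, right way up and lengthwise along the board, and lay the yoke flat in the middle of the top carton. Leave everything else on the bench where it is.

Things in the scene. Friction and masses are not known exactly. Their poses are not given: they have to be found in the camera images.
- carton1: plain brown closed carton of lamp drivers, 120 x 66 x 40 mm (x, y, z), about 0.3 kg; origin at the centre of its underside, x along its length, z up. All the cartons are alike; three to five of the five are there
- carton2: plain brown closed carton of lamp drivers, 120 x 66 x 40 mm (x, y, z), about 0.3 kg; origin at the centre of its underside, x along its length, z up. All the cartons are alike; three to five of the five are there
- carton3: plain brown closed carton of lamp drivers, 120 x 66 x 40 mm (x, y, z), about 0.3 kg; origin at the centre of its underside, x along its length, z up. All the cartons are alike; three to five of the five are there
- carton4: plain brown closed carton of lamp drivers, 120 x 66 x 40 mm (x, y, z), about 0.3 kg; origin at the centre of its underside, x along its length, z up. All the cartons are alike; three to five of the five are there
- carton5: plain brown closed carton of lamp drivers, 120 x 66 x 40 mm (x, y, z), about 0.3 kg; origin at the centre of its underside, x along its length, z up. All the cartons are alike; three to five of the five are there
- board: small dark wooden dispatch board fixed on the bench, 150 x 96 x 18 mm; origin at the centre of its underside, x along its length; its flat top is at z = +18 mm
- magazine: grey steel bracket magazine, fixed. Origin on the bench under the middle of the slot mouth, x pointing INTO the slot, z up. Its base, 30 mm high and 114 mm wide, runs from x = -120 to +150 mm; from -120 to 0 it is an open apron level with the slot floor (z = 30 mm)
- mouth (a point): middle of the slot mouth on the slot floor (axes as magazine). The slot runs 144 mm in, 94 mm wide between 10 mm side walls, closed at the back. Four 6 mm bars along x (at y = -33, -11, 11, 33 mm) roof it, 51 mm clear above the floor; top of this guard 61 mm above the floor. Only the mouth is open to fingers
- bracket: aluminium U-shaped lamp yoke lying flat in the slot, 85 (x) x 58 (y) x 12 mm (z), of 12 x 12 mm bar, 0.15 kg; origin at the centre of this outline on the underside. The crossbar of the U (centre at x = -36.5 mm) lies nearest the mouth; the two legs (centres at y = +-23 mm) run in +x, away from the mouth; the window between crossbar and legs is 34 mm wide
- mat: thin black rubber mat fixed on the bench, the pick's place, 250 x 70 x 3 mm; origin at the centre of its underside, x along its length
- pick: hooked pick, 0.12 kg, lying on the flat underside of its wooden handle, on which it balances. Handle 90 x 30 x 28 mm (x, y, z); origin at the centre of the handle's underside, x towards the hook. A straight 6 mm steel shank runs from the handle along x at z = 22 mm to x = 165 mm, where it turns straight down to z = 3 mm
- pick_tip (a point): lowest point of the pick's hook (x = 165, y = 0, z = 3 mm in the pick's frame)
- tape: bystander, not part of the job: a roll of brown packing tape lying flat, diameter 60, height 20 mm
- screwdriver: bystander, not part of the job: a screwdriver lying flat, length 190 mm
- tin: bystander, not part of the job: a closed screw tin, diameter 60, height 70 mm
- mug: bystander, not part of the job: a white mug, height 85, diameter 76 mm
- lens: bystander, not part of the job: a spare lamp glass lying flat, 90 x 70 x 6 mm
Things that resemble listed ones, but are neither listed nor needed, are in the scene too. Leave any pink look-alike of the carton1 alone.

How it is judged:
On the way:
1. the yoke has been dragged at least halfway out of the slot (x of bracket in the frame of magazine below 0 m), for 0.2 s.
At the end, for the whole second after the job is handed in: All cartons present stand upright in one column, each within 14 mm of the board's centre and 8 degrees of its length; the yoke lies flat on the uppermost, within 25 mm of the column's axis; the pick lies on its mat, hook tip and handle centre; all at rest (horizontal distance between each of carton1, carton2, carton3, carton4, carton5 and board below 0.014 m and angle between the x axis of each of carton1, carton2, carton3, carton4, carton5 and the x axis of board, either way round below 0.14 rad and angle between each of carton1, carton2, carton3, carton4, carton5's own z axis and vertical below 0.1 rad and z of each of carton1, carton2, carton3, carton4, carton5 in the frame of board above 0.01 m and linear speed of each of carton1, carton2, carton3, carton4, carton5, bracket, pick below 0.02 m/s and z of bracket in the frame of carton1 above 0.03 m and z of bracket in the frame of carton2 above 0.03 m and z of bracket in the frame of carton3 above 0.03 m and z of bracket in the frame of carton4 above 0.03 m and z of bracket in the frame of carton5 above 0.03 m and horizontal distance between bracket and board below 0.025 m and (angle between bracket's own z axis and vertical below 0.1 rad or angle between bracket's own z axis and vertical above 3.04 rad) and z of pick in the frame of mat below 0.02 m and x of pick in the frame of mat between -0.15 and 0.15 m and y of pick in the frame of mat between -0.045 and 0.045 m and x of pick_tip in the frame of mat between -0.15 and 0.15 m and y of pick_tip in the frame of mat between -0.045 and 0.045 m); the robot touches nothing.
It fails at once if the fingers touch the yoke while it is still wholly inside the slot (contact force between the fingers and bracket above 0.5 N and x of bracket in the frame of magazine above 0.046 m).
It fails at once if a bystander is moved more than 40 mm (distance of any of tape, screwdriver, tin, mug, lens from where it was at the start of the episode above 0.04 m).
Of carton1, carton2, carton3, carton4, carton5 only 3 to 5 are there at a start; the rules pass over those that are not, and their reading is None.
At some moment in a run one of pick may be knocked a few centimetres aside while the robot is not near it.
Once in a run the grip may slacken for a moment while it holds something.
It also fails if it takes over 210 s, if anything falls off the work surface, if the arm or the gripper's body presses on something with over 40 N, if the wrist force passes 120 N, or if a joint passes its speed limit or range.

## Working session

There is one attempt and no reset: what is moved stays moved. The work goes in short steps, Python scripts to look and compute and a tool call to move; the robot and the scene stay as the last step left them, time stands still between calls to the robot, and variables do not carry over. Pictures are saved under pics/ and viewed, about 12 in all and at most 16, crops included, and the job is handed in when it is done.

Besides the shell and the picture viewer there is one more tool, called after "Call:" by a JSON object that holds its "fn" and its "kwargs", one argument or row to a line. move_arm: Moves the arm, as the interface text tells. Its arguments: {"type":"object","properties":{"rows":{"type":"array","items":{"type":"array"}},"force":{"type":"number"}},"required":["rows"]}

```bash
ls; mkdir -p pics
cat > h.py <<'E'
import numpy as np, cv2
from plant import get_obs, get_image, calibration, sign_off
def cloud(name):
    im,d=get_image(name); c=calibration(name); K=np.array(c["K"]); T=np.linalg.inv(np.array(c["world_to_cam"]))
    v,u=np.mgrid[0:400,0:640]
    P=np.stack([(u-K[0,2])/K[0,0]*d,(v-K[1,2])/K[1,1]*d,d],-1)@T[:3,:3].T+T[:3,3]
    P[d==0]=np.nan
    return im,d,P
E
python3 - <<'E'
from h import *
for n in("top","scene"):
    im,d,P=cloud(n); cv2.imwrite(f"pics/{n}0.png",im); np.save(n+"0.npy",P); cv2.imwrite(f"{n}0.png",im)
    c=calibration(n); print(n,np.linalg.inv(np.array(c["world_to_cam"])).round(3).tolist(),np.array(c["K"]).round(1).tolist())
print(get_obs())
E
```

```text
pics
top [[-0.108, -0.967, 0.231, 0.22], [-0.994, 0.105, -0.022, -0.003], [-0.003, -0.232, -0.973, 1.15], [0.0, 0.0, 0.0, 1.0]] [[403.5, 0.0, 321.9], [0.0, 403.5, 197.1], [0.0, 0.0, 1.0]]
scene [[-0.705, 0.565, -0.429, 1.009], [0.709, 0.564, -0.423, 0.505], [0.003, -0.602, -0.798, 1.03], [0.0, 0.0, 0.0, 1.0]] [[387.9, 0.0, 316.7], [0.0, 387.9, 205.2], [0.0, 0.0, 1.0]]
{'time': 0.1, 'qpos': array([ 1.07839797e+00,  1.24454434e-01,  1.65151804e+00,  2.74012116e-05,
        1.36750487e+00, -8.26143816e-02]), 'joint_velocities': array([ 6.94359699e-04, -1.72083218e-03, -2.27543970e-03, -7.55343250e-05,
        9.17151824e-04,  1.50647646e-03]), 'joint_torque': array([ 1.63076824e-03, -4.18878365e+01, -3.61097431e+01,  7.76253082e-02,
        4.62180586e-02, -5.51833932e-05]), 'eef_pos': array([0.25874011, 0.59569557, 0.23251199]), 'eef_rot': array([ 4.38252416e-04,  8.36186298e-01,  5.48444697e-01, -8.34342626e-04]), 'force': array([-0.03611011, -0.09824687, -1.16979805]), 'ft_torque': array([-0.01731244,  0.02385006, -0.00011133]), 'width': 0.09497447265533115}
```

View pics/top0.png

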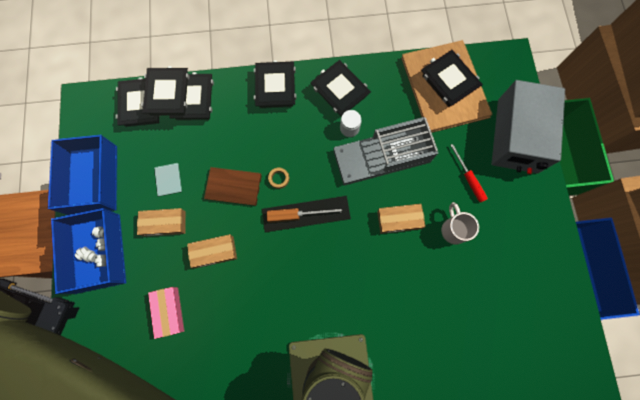

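View pics/scene0.png

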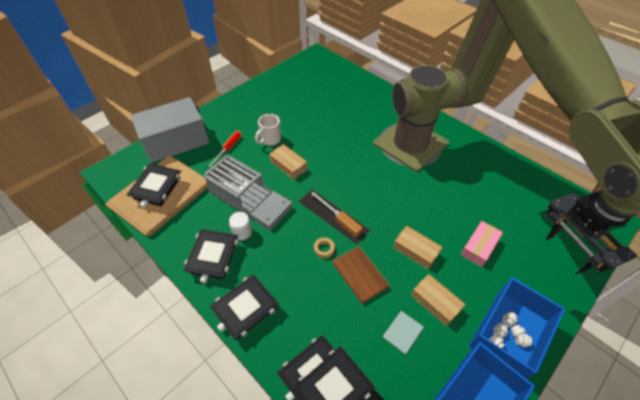

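Top view: brown cartons at (160,222), (211,251) and (401,219). The pink look-alike is at (165,312), the board at (233,186), the mat and pick at (305,213), and the magazine at (385,150) with its mouth towards the left. Next I'll measure these.

```bash
cat >> h.py <<'E'
def rect(P,mask,zlo,zhi,nm=""):
    """min-area rectangle of the points in mask with z in the band"""
    q=P[mask&(P[...,2]>zlo)&(P[...,2]<zhi)]
    if len(q)<10: print(nm,"few",len(q)); return
    (x,y),(w,h),a=cv2.minAreaRect((q[:,:2]*1000).astype(np.float32))
    if w<h: w,h,a=h,w,a+90
    print(nm,"c",round(x,1),round(y,1),"size",round(w,1),round(h,1),"long-axis deg",round((a+90)%180-90,1),"zmed",(np.median(q[:,2])*1000).round(1),"n",len(q)); return x,y,a
def box(r):
    m=np.zeros((400,640),bool); u0,v0,u1,v1=r; m[v0:v1,u0:u1]=1; return m
E
python3 - <<'E'
from h import *
P=np.load("top0.npy"); im=cv2.imread("top0.png")
g=P[300,430:480]; print("bench z",np.nanmedian(g[:,2]))
for nm,b,z in [("cA",(128,198,195,245),(.03,.06)),("cB",(178,225,245,275),(.03,.06)),("cC",(370,195,430,240),(.03,.06)),("pink",(140,280,190,345),(.03,.06)),
 ("board",(200,160,265,210),(.010,.03)),("apron",(330,135,385,190),(.022,.04)),("magtop",(360,112,442,175),(.075,.11)),("magall",(330,112,442,190),(.022,.11)),("handle",(258,195,300,230),(.02,.05)),("shank",(300,195,352,230),(.013,.045)),("mug",(438,195,485,250),(.06,.11)),("tin",(335,105,365,140),(.05,.09)),("tape",(262,160,295,195),(.01,.03))]:
    rect(P,box(b),*z,nm)
hsv=cv2.cvtColor(im,cv2.COLOR_BGR2HSV)
m=box((255,190,355,235))&(im.max(2)<60); rect(P,m,-.01,.02,"mat")
S=np.load("scene0.npy")
for nm,b,z in [("cA",(405,265,475,330),(.03,.06)),("cB",(385,220,450,272),(.03,.06)),("cC",(262,140,312,182),(.03,.06)),("board",(325,235,395,310),(.010,.03)),("magall",(195,145,300,235),(.022,.11)),("magtop",(195,145,300,235),(.075,.11)),("handle",(325,200,372,240),(.02,.05)),("shank",(298,180,345,222),(.013,.045))]: rect(S,box(b),*z,nm+"_s")
a=cv2.resize(im[100:240,240:460],None,fx=3.4,fy=3.4,interpolation=cv2.INTER_CUBIC); cv2.imwrite("pics/crop1.png",a)
s=cv2.imread("scene0.png")[135:245,180:380]; cv2.imwrite("pics/crop2.png",cv2.resize(s,None,fx=4,fy=4,interpolation=cv2.INTER_CUBIC))
E
```

```text
bench z -4.6115721400008525e-05
cA c 456.0 409.4 size 179.2 91.6 long-axis deg 72.6 zmed 39.0 n 1059
cB c 393.2 306.3 size 140.8 124.3 long-axis deg -83.5 zmed 39.1 n 1112
cC c 400.4 -241.5 size 121.6 66.6 long-axis deg -89.6 zmed 39.5 n 1027
pink c 216.3 424.7 size 120.6 67.1 long-axis deg 7.4 zmed 39.2 n 1219
board c 550.3 227.9 size 151.2 97.3 long-axis deg 76.8 zmed 17.1 n 1670
apron c 588.0 -161.4 size 155.8 115.7 long-axis deg -81.1 zmed 29.2 n 1733
magtop c 606.7 -277.1 size 150.3 115.5 long-axis deg -80.8 zmed 84.7 n 1019
magall c 617.4 -240.0 size 327.5 222.1 long-axis deg 84.2 zmed 32.0 n 4708
handle c 446.7 87.7 size 94.1 31.4 long-axis deg 88.3 zmed 29.9 n 354
shank c 440.5 -19.5 size 116.6 15.0 long-axis deg 85.5 zmed 27.3 n 93
mug c 361.5 -397.8 size 97.6 76.0 long-axis deg -26.4 zmed 77.7 n 340
tin c 695.8 -133.9 size 56.8 56.0 long-axis deg -62.8 zmed 68.4 n 332
tape c 559.4 92.8 size 58.4 57.4 long-axis deg 20.3 zmed 18.6 n 190
mat c 451.4 33.9 size 273.6 116.9 long-axis deg 80.9 zmed 2.3 n 1511
cA_s c 464.4 433.3 size 120.4 68.3 long-axis deg 88.9 zmed 40.0 n 1084
cB_s c 366.2 294.2 size 120.7 69.7 long-axis deg -83.5 zmed 40.0 n 831
cC_s c 452.3 -243.7 size 170.8 125.4 long-axis deg -3.4 zmed 39.4 n 528
board_s c 497.3 201.9 size 225.6 194.9 long-axis deg 78.7 zmed 17.7 n 1700
magall_s c 593.2 -252.8 size 403.9 357.7 long-axis deg 40.3 zmed 38.2 n 4100
magtop_s c 607.3 -277.5 size 153.4 117.4 long-axis deg -81.0 zmed 84.3 n 695
handle_s c 446.9 61.2 size 148.2 32.1 long-axis deg 88.5 zmed 29.7 n 306
shank_s c 441.6 2.7 size 156.8 28.9 long-axis deg 82.9 zmed 28.8 n 151
```

View pics/crop1.png

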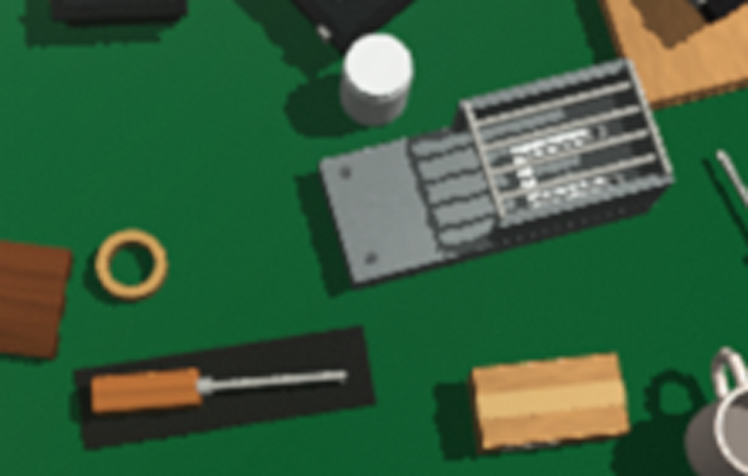

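View pics/crop2.png

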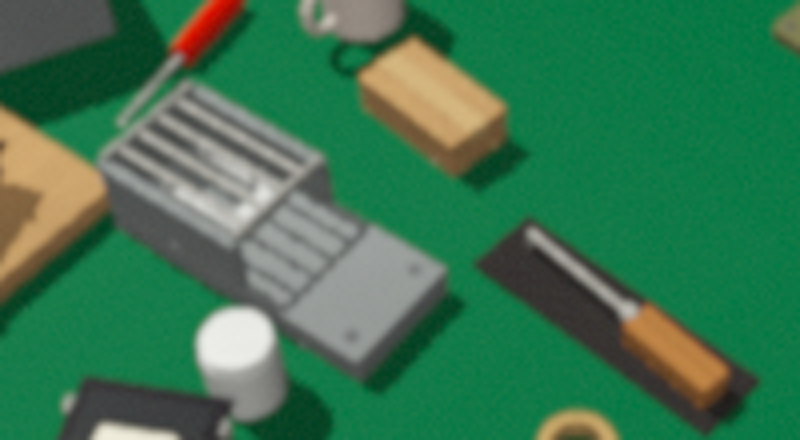

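Crops: the wooden-handled pick lies on the black mat with its hook towards the magazine. The yoke shows bright under the bars, with its crossbar near crop 1 (525,170), and the magazine mouth faces left. There are three brown cartons. The pink one, at top (165,312), is the look-alike to leave alone. I'll refine the remaining poses and compute the first moves.

```bash
cat >> h.py <<'E'
def comps(P,zlo,zhi,nmin=150,roi=None):
    m=(P[...,2]>zlo)&(P[...,2]<zhi)
    if roi: m&=box(roi)
    n,l,st,ce=cv2.connectedComponentsWithStats(m.astype(np.uint8))
    for i in range(1,n):
        if st[i,4]>=nmin: rect(P,l==i,-1,3,f"px{ce[i].round()}")
def plan(wps,pos=None,yaw=None):
    """wps: (x,y,z mm, jaw yaw deg or None). prints per-call shift mm (tool axes at call start) and turn rad"""
    o=get_obs(); w,a,b,c=o["eef_rot"]
    if pos is None: pos=o["eef_pos"]*1000
    if yaw is None: yaw=np.degrees(np.arctan2(2*(a*b+w*c),1-2*(b*b+c*c)))
    print("now",np.round(pos,1),"yaw",round(yaw,1),"t",o["time"],"w",o["width"].round(4),"q6",o["qpos"][5].round(2))
    for t in wps:
        d=np.array(t[:3],float)-pos; ty=yaw if t[3] is None else yaw+((t[3]-yaw+90)%180-90)
        s=np.radians(yaw); X=np.array([np.cos(s),np.sin(s)]); Y=np.array([np.sin(s),-np.cos(s)])
        print(t,"-> [%.1f, %.1f, %.1f]"%(d[:2]@X,d[:2]@Y,-d[2]),"turn %.3f"%(-np.radians(ty-yaw)), "dist %.0f"%np.linalg.norm(d))
        pos,yaw=np.array(t[:3],float),ty
E
python3 - <<'E'
from h import *
P=np.load("top0.npy"); im=cv2.imread("top0.png"); S=np.load("scene0.npy"); si=cv2.imread("scene0.png")
print("TOP");comps(P,.03,.05,roi=(100,190,440,290)); print("SCENE");comps(S,.03,.05,roi=(250,130,480,335))
for Q,I,b in((P,im,(255,190,355,235)),(S,si,(295,180,375,245))):
    hs=cv2.cvtColor(I,cv2.COLOR_BGR2HSV)
    m=box(b)&(hs[...,2]<70)&(hs[...,1]<110); m=cv2.morphologyEx(m.astype(np.uint8),cv2.MORPH_OPEN,np.ones((3,3)))>0; rect(Q,m,-.01,.01,"mat")
    # pick axis
    d=box(b)&(Q[...,2]>.012)&(Q[...,2]<.04); n,l,st,ce=cv2.connectedComponentsWithStats(d.astype(np.uint8)); k=1+st[1:,4].argmax(); d=l==k
    rect(Q,d&(hs[...,1]>110),.026,.04,"handle")
    q=Q[d&(hs[...,1]<90)&(Q[...,2]>.018)]*1000; print("shank",len(q),q[:,1].min(),q[:,1].max(),np.polyfit(q[:,1],q[:,0],1),np.median(q[:,2]))
# bracket in magazine frame
a=np.radians(-80.9); u=np.array([np.cos(a),np.sin(a)]); M=np.array([606.9,-277.3])/1000-0.075*u
print("mouth",M)
for Q,I in((P,im),(S,si)):
    hs=cv2.cvtColor(I,cv2.COLOR_BGR2HSV)
    d=Q[...,:2]-M; X=d@u*1000; Y=d@np.array([-u[1],u[0]])*1000
    m=(abs(Y)<45)&(X>5)&(X<143)&(Q[...,2]>.037)&(Q[...,2]<.048)
    print("bracket",m.sum(),np.percentile(X[m],[0,2,10,90,98,100]).round(1),np.percentile(Y[m],[0,2,98,100]).round(1))
    c=m&(X<np.percentile(X[m],2)+11); print(" crossbar Y",Y[c].min(),Y[c].max())
    f=(abs(Y)<45)&(X>-110)&(X<-60); print("apron z",np.nanmedian(Q[f][:,2]))
E
```

```text
TOP
px[401. 218.] c 400.4 -241.5 size 121.6 66.6 long-axis deg -89.6 zmed 39.5 n 1027
px[159. 222.] c 463.4 432.6 size 121.4 66.9 long-axis deg 87.8 zmed 39.0 n 1047
px[282. 215.] c 446.3 84.7 size 98.3 27.9 long-axis deg 88.7 zmed 31.4 n 168
px[115. 249.] c 404.0 552.9 size 198.4 18.6 long-axis deg 1.3 zmed 40.4 n 254
px[210. 251.] c 365.5 293.8 size 122.2 67.1 long-axis deg -84.1 zmed 39.1 n 1085
SCENE
px[410. 145.] c 34.0 19.5 size 129.3 58.0 long-axis deg -64.0 zmed 40.2 n 150
px[287. 159.] c 401.6 -240.6 size 124.9 69.8 long-axis deg 89.4 zmed 39.4 n 526
px[474. 244.] c 236.7 399.8 size 113.4 42.4 long-axis deg 31.2 zmed 39.9 n 278
px[418. 245.] c 366.2 294.2 size 120.7 69.7 long-axis deg -83.5 zmed 40.0 n 831
px[260. 301.] c 802.8 102.3 size 147.8 75.2 long-axis deg 50.9 zmed 42.5 n 860
px[438. 298.] c 464.4 433.3 size 120.4 68.3 long-axis deg 88.9 zmed 40.0 n 1084
mat c 448.9 23.3 size 249.1 69.2 long-axis deg -87.1 zmed 2.4 n 1413
handle c 446.2 89.7 size 90.1 30.3 long-axis deg 88.6 zmed 30.1 n 322
shank 101 -78.21058638203894 44.223299601247845 [2.52840149e-02 4.44194461e+02] 27.511180175069818
mat c 448.2 25.1 size 247.4 68.3 long-axis deg -86.5 zmed 2.7 n 636
handle c 447.6 90.5 size 88.8 32.1 long-axis deg 88.5 zmed 30.4 n 227
shank 73 -76.44665783810534 47.48872540815635 [2.27758743e-02 4.46060373e+02] 27.773719884848667
mouth [ 0.59503814 -0.20324396]
bracket 238 [ 39.1  40.5  44.5 115.4 123.5 143. ] [-35.3 -35.   19.3  20.8]
 crossbar Y -35.07276598901749 19.494139705786324
apron z 0.029421127449835494
bracket 107 [ 40.4  41.3  43.1 116.5 142.2 143. ] [-44.6 -32.   21.1  22. ]
 crossbar Y -29.89724670319348 21.18930065437648
apron z 0.029522902481370572
```

Run:
```python
from h import *
plan([(447,90,130,-1.4),(447,90,26,None),(447,90,110,None),(560,-21.5,110,9.1)])
```

```text
Traceback (most recent call last):
  File "h.py", line 29, in plan
    print("now",np.round(pos,1),"yaw",round(yaw,1),"t",o["time"],"w",o["width"].round(4),"q6",o["qpos"][5].round(2))
                                                                     ^^^^^^^^^^^^^^^^
AttributeError: 'float' object has no attribute 'round'
```

```bash
sed -i 's/o\["width"\].round(4)/round(o["width"],4)/' h.py
python3 - <<'E'
from h import *
plan([(447,90,130,-1.4),(447,90,26,None),(447,90,110,None),(560,-21.5,110,9.1)])
E
```

```text
now [258.7 595.7 232.5] yaw 66.5 t 0.1 w 0.095 q6 -0.08
(447, 90, 130, -1.4) -> [-388.8, 374.2, 102.5] turn 1.185 dist 549
(447, 90, 26, None) -> [0.0, 0.0, 104.0] turn -0.000 dist 104
(447, 90, 110, None) -> [0.0, 0.0, -84.0] turn -0.000 dist 84
(560, -21.5, 110, 9.1) -> [115.7, 108.7, -0.0] turn -0.183 dist 159
```

Call:
{"fn": "move_arm", "kwargs": {
  "rows": [
    [0, [-25, 24, 0], 0.08],
    [0, [-50, 48, 0], 0.18],
    [0, [-75, 72, 0], 0.28],
    [0, [-100, 96, 0], 0.38],
    [0, [-125, 120, 0], 0.48],
    [0, [-150, 144, 0], 0.58],
    [0, [-175, 168, 0], 0.68],
    [0, [-200, 192, 0], 0.78],
    [0, [-220, 212, 0], 0.86],
    [0, [-220, 212, 0], 0.86]
  ],
  "force": 40
}}

```text
time: 0.93
eef_pos: [0.3668, 0.3063, 0.2332]
eef_rot: [0.001, 0.989, 0.146, 0.0]
force: [0.0, -0.4, 0.1]
width: 0.095
```

Run:
```python
from h import *
plan([(447,90,130,-1.4)])
```

```text
now [366.8 306.3 233.2] yaw 16.8 t 0.9333 w 0.095 q6 0.29
(447, 90, 130, -1.4) -> [14.0, 230.2, 103.2] turn 0.318 dist 253
```

Call:
{"fn": "move_arm", "kwargs": {
  "rows": [
    [0, [2, 35, 15], 0.05],
    [0, [4, 70, 30], 0.1],
    [0, [6, 105, 45], 0.15],
    [0, [8, 140, 60], 0.2],
    [0, [10, 170, 75], 0.25],
    [0, [12, 200, 90], 0.3],
    [0, [14, 230, 103], 0.318],
    [0, [14, 230, 103], 0.318],
    [0, [14, 230, 103], 0.318]
  ]
}}

```text
time: 1.68
eef_pos: [0.4468, 0.0937, 0.1295]
eef_rot: [-0.0, 1.0, -0.01, -0.001]
force: [0.1, 1.3, 0.1]
width: 0.0952
```

Run:
```python
from h import *
plan([(447,90,26,-1.4)])
for n,b in (("scene",(295,175,385,250)),("top",(255,185,355,240))):
    im,d,P=cloud(n); hs=cv2.cvtColor(im,cv2.COLOR_BGR2HSV)
    rect(P,box(b)&(hs[...,1]>110)&(hs[...,0]<25),.026,.04,n)
    cv2.imwrite(f"pics/{n}1.png",im)
    comps(P,.03,.05,250,roi=(0,190,640,400) if n=="top" else None)
```

```text
now [446.8  93.7 129.5] yaw -1.1 t 1.6833 w 0.0952 q6 0.11
(447, 90, 26, -1.4) -> [0.3, 3.7, 103.5] turn 0.005 dist 104
scene c 447.6 91.5 size 87.6 32.3 long-axis deg 89.3 zmed 30.3 n 196
px[130.  28.] c 411.9 -1492.5 size 646.5 315.6 long-axis deg -46.4 zmed 39.7 n 477
px[346.  24.] c -423.6 -710.9 size 324.1 150.5 long-axis deg -60.7 zmed 41.7 n 292
px[552. 128.] c -408.6 343.8 size 286.4 34.0 long-axis deg -89.7 zmed 43.0 n 522
px[176. 145.] c 640.2 -570.7 size 219.4 14.7 long-axis deg -17.4 zmed 39.6 n 277
px[288. 159.] c 401.1 -241.5 size 125.3 69.8 long-axis deg 88.6 zmed 39.0 n 522
px[212. 252.] c 792.0 -123.8 size 193.2 147.9 long-axis deg 34.0 zmed 42.3 n 1896
px[483. 241.] c 217.2 425.3 size 124.6 65.9 long-axis deg 6.9 zmed 40.2 n 804
px[418. 245.] c 365.6 294.2 size 120.8 70.2 long-axis deg -83.9 zmed 39.9 n 840
px[244. 307.] c 851.9 78.5 size 144.9 127.1 long-axis deg -3.8 zmed 42.5 n 2364
px[438. 298.] c 463.9 433.2 size 120.0 69.8 long-axis deg 87.4 zmed 40.0 n 1074
px[534. 316.] c 352.1 661.0 size 210.4 101.8 long-axis deg 42.1 zmed 39.9 n 359
px[304. 363.] c 838.4 301.6 size 155.5 81.4 long-axis deg 6.7 zmed 42.7 n 1321
px[500. 373.] c 534.0 644.5 size 126.9 27.8 long-axis deg 88.7 zmed 39.3 n 253
top c 444.9 48.1 size 28.9 6.2 long-axis deg 2.6 zmed 29.8 n 22
px[401. 218.] c 400.3 -241.6 size 121.8 66.5 long-axis deg 89.7 zmed 39.6 n 1030
px[159. 222.] c 463.1 432.8 size 123.0 66.6 long-axis deg 87.6 zmed 39.0 n 1044
px[113. 253.] c 383.1 562.3 size 224.8 92.6 long-axis deg -21.8 zmed 40.1 n 307
px[ 69. 248.] c 420.5 676.5 size 212.2 96.6 long-axis deg -24.7 zmed 40.0 n 381
px[210. 251.] c 366.1 293.7 size 121.4 67.3 long-axis deg -83.9 zmed 39.3 n 1079
px[163. 313.] c 216.3 424.7 size 120.5 68.2 long-axis deg 6.9 zmed 39.3 n 1218
```

View pics/top1.png

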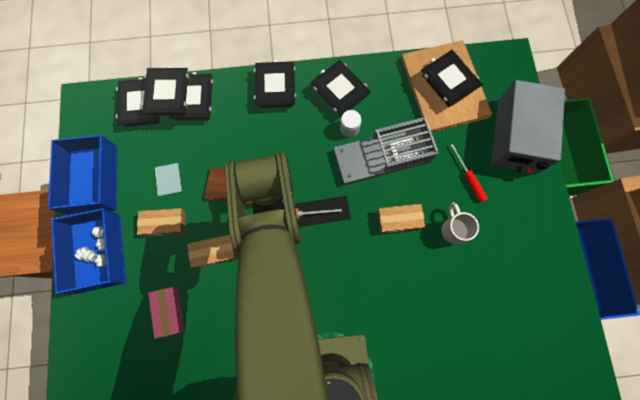

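With the arm moved away from the left side, nothing else is there, so there are exactly three brown cartons. The pick is unmoved. I'll lower and grip it.

Call:
{"fn": "move_arm", "kwargs": {
  "rows": [
    [0, [0, 4, 30], 0],
    [0, [0, 4, 60], 0],
    [0, [0, 4, 85], 0],
    [0, [0, 4, 103], 0],
    [0, [0, 4, 103], 0],
    [0, [0, 4, 103], 0]
  ]
}}

```text
time: 2.28
eef_pos: [0.4467, 0.0915, 0.0276]
eef_rot: [-0.0, 1.0, -0.007, -0.001]
force: [0.2, 0.2, -0.4]
width: 0.0952
```

Call:
{"fn": "move_arm", "kwargs": {
  "rows": [
    [255, [0, 0, 0], 0],
    [255, [0, 0, 0], 0],
    [255, [0, 0, 0], 0],
    [255, [0, 0, 0], 0],
    [255, [0, 0, 0], 0],
    [255, [0, 0, 0], 0],
    [255, [0, 0, 0], 0],
    [255, [0, 0, 0], 0]
  ],
  "force": 40
}}

```text
time: 2.95
eef_pos: [0.4473, 0.0903, 0.0277]
eef_rot: [0.0, 1.0, -0.009, 0.0]
force: [0.2, 0.6, -0.3]
width: 0.0473
```

Call:
{"fn": "move_arm", "kwargs": {
  "rows": [
    [255, [0, 0, 0], 0],
    [255, [0, 0, 0], 0],
    [255, [0, 0, 0], 0],
    [255, [0, 0, 0], 0],
    [255, [0, 0, 0], 0],
    [255, [0, 0, 0], 0]
  ]
}}

```text
time: 3.45
eef_pos: [0.4473, 0.0904, 0.0276]
eef_rot: [0.0, 1.0, -0.008, -0.0]
force: [0.4, 0.2, -0.7]
width: 0.0298
```

Call:
{"fn": "move_arm", "kwargs": {
  "rows": [
    [255, [0, 0, -15], 0],
    [255, [0, 0, -35], 0],
    [255, [0, 0, -60], 0],
    [255, [0, 0, -82], 0],
    [255, [0, 0, -82], 0],
    [255, [0, 0, -82], 0]
  ]
}}

```text
time: 3.95
eef_pos: [0.4481, 0.0905, 0.1106]
eef_rot: [-0.0, 1.0, -0.008, 0.001]
force: [0.2, 0.2, -1.6]
width: 0.0293
```

Run:
```python
from h import *
plan([(560,-21.5,110,9.1)])
im,d,P=cloud("scene"); comps(P,.06,.12,40,roi=(240,120,420,280))
im,d,P=cloud("top"); m=box((255,170,370,240))
q=P[m&(P[...,2]>.09)&(P[...,2]<.12)&(P[...,1]<.03)]*1000
print(len(q),np.polyfit(q[:,1],q[:,0],1),q[:,1].min(),np.median(q[:,2]),np.polyfit(q[:,1],q[:,2],1))
```

```text
now [448.1  90.5 110.6] yaw -1.0 t 3.95 w 0.0293 q6 0.1
(560, -21.5, 110, 9.1) -> [113.8, 110.1, 0.6] turn -0.176 dist 158
px[267. 128.] c 361.9 -386.0 size 89.7 75.4 long-axis deg 39.9 zmed 71.6 n 175
px[409. 136.] c 57.3 16.5 size 86.3 21.9 long-axis deg -75.9 zmed 88.1 n 275
px[249. 176.] c 569.2 -231.0 size 135.3 69.1 long-axis deg 53.0 zmed 83.6 n 250
px[320. 183.] c 445.2 -34.3 size 86.0 7.3 long-axis deg 89.5 zmed 109.1 n 52
px[355. 213.] c 452.7 113.4 size 47.3 46.2 long-axis deg 71.9 zmed 111.6 n 195
px[243. 220.] c 686.3 -122.5 size 54.8 23.5 long-axis deg 50.0 zmed 68.6 n 108
93 [1.76901337e-02 4.43784891e+02] -77.21103768879368 108.12997500737653 [1.00570166e-02 1.08228783e+02]
```

Call:
{"fn": "move_arm", "kwargs": {
  "rows": [
    [255, [20, 19, 0], -0.03],
    [255, [45, 43, 0], -0.07],
    [255, [70, 67, 0], -0.11],
    [255, [95, 92, 0], -0.15],
    [255, [114, 110, 0], -0.176],
    [255, [114, 110, 0], -0.176],
    [255, [114, 110, 20], -0.176],
    [255, [114, 110, 38], -0.176],
    [255, [114, 110, 38], -0.176]
  ]
}}

```text
time: 4.8
eef_pos: [0.5547, -0.0208, 0.0655]
eef_rot: [-0.001, 0.997, 0.079, -0.006]
force: [0.1, -0.1, -2.0]
width: 0.0296
```

Run:
```python
from h import *
plan([(573.8,-108.4,72,9.1)])
im,d,P=cloud("top"); cv2.imwrite("pics/t2.png",cv2.resize(im[110:230,240:450],None,fx=3.6,fy=3.6,interpolation=cv2.INTER_CUBIC))
M=np.array([.59504,-.20324]);a=np.radians(-80.9);u=np.array([np.cos(a),np.sin(a)]);v=np.array([-u[1],u[0]])
D=(P[...,:2]-M)*1000;X=D@u;Y=D@v;Z=P[...,2]*1000
s=(X>-110)&(X<0)&(abs(Y)<30)&(Z>48)&(Z<85); print("shank",s.sum(),np.polyfit(X[s],Y[s],1),X[s].max(),np.polyfit(X[s],Z[s],1))
b=(X>20)&(X<143)&(abs(Y)<45)&(Z>37)&(Z<48); print("br",b.sum(),np.percentile(X[b],[0,2,50]),[ (round(Y[b&(X<x+8)&(X>x)].min()),round(Y[b&(X<x+8)&(X>x)].max())) for x in (40,52,64,76,88,100,112)])
```

```text
now [554.7 -20.8  65.5] yaw 9.1 t 4.8 w 0.0296 q6 -0.29
(573.8, -108.4, 72, 9.1) -> [5.0, 89.6, -6.5] turn -0.000 dist 90
shank 71 [-6.21984879e-03 -1.28448372e+01] -20.245917688726777 [-3.86596867e-02  6.09606653e+01]
br 232 [39.68694438 41.08716846 75.47977722] [(-34, 18), (-36, 18), (-35, 19), (-36, 18), (-35, 19), (-35, 19), (-36, 19)]
```

View pics/t2.png

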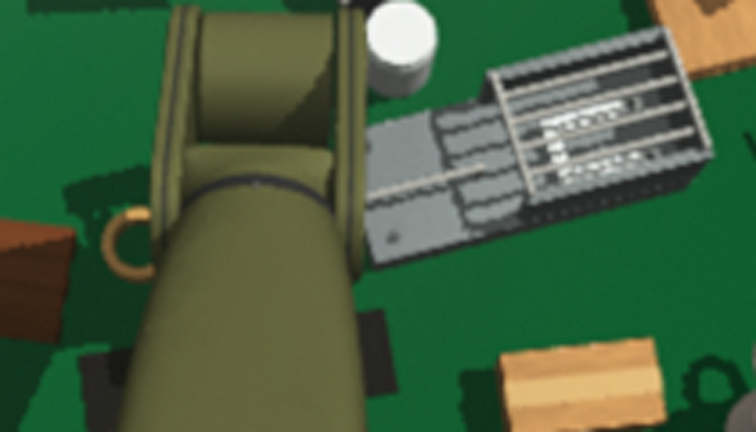

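Top crop: the pick points into the slot with its tip at crop (483,168), just short of the mouth. The yoke's crossbar is at (553,150). The tip is about 5 mm low in magazine y and the tool is still settling, so I'll raise and correct.

Call:
{"fn": "move_arm", "kwargs": {
  "rows": [
    [255, [4.7, 0, -8], 0],
    [255, [4.7, 0, -8], 0],
    [255, [4.7, 0, -8], 0],
    [255, [4.7, 0, -8], 0]
  ]
}}

```text
time: 5.18
eef_pos: [0.565, -0.0207, 0.0813]
eef_rot: [0.0, 0.997, 0.08, 0.001]
force: [-0.1, -0.0, -1.1]
width: 0.0297
```

```bash
cat >> h.py <<'E'
M=np.array([.59504,-.20324]);_a=np.radians(-80.9);u_=np.array([np.cos(_a),np.sin(_a)]);v_=np.array([-u_[1],u_[0]])
def mag():
    im,d,P=cloud("top"); D=(P[...,:2]-M)*1000;X=D@u_;Y=D@v_;Z=P[...,2]*1000
    s=(X>-110)&(X<0)&(abs(Y)<30)&(Z>46)&(Z<85)
    if s.sum()>10: print("shank",s.sum(),np.polyfit(X[s],Y[s],1),X[s].max(),np.polyfit(X[s],Z[s],1))
    b=(X>-110)&(X<143)&(abs(Y)<45)&(Z>37)&(Z<45); print("br",b.sum(),np.percentile(X[b],[0,2,50]))
    return im
E
python3 - <<'E'
from h import *
plan([(0,0,0,0)]);mag()
E
```

```text
now [565.  -20.7  81.3] yaw 9.1 t 5.1833 w 0.0297 q6 -0.29
(0, 0, 0, 0) -> [-554.6, -110.1, 81.3] turn 0.159 dist 571
shank 70 [-0.00383351 -2.34212555] -17.763330843178306 [-2.05541822e-02  7.86318630e+01]
br 226 [37.85935129 39.82149213 76.45264198]
```

Call:
{"fn": "move_arm", "kwargs": {
  "rows": [
    [255, [-5.7, 0, 9], 0],
    [255, [-5.7, 0, 9], 0],
    [255, [-5.7, 0, 9], 0],
    [255, [-5.7, 15, 9], 0],
    [255, [-5.7, 35, 9], 0],
    [255, [-5.7, 55, 9], 0],
    [255, [-5.7, 75, 9], 0],
    [255, [-5.7, 87, 9], 0],
    [255, [-5.7, 87, 9], 0],
    [255, [-5.7, 87, 9], 0]
  ]
}}

```text
time: 6.07
eef_pos: [0.572, -0.1077, 0.0705]
eef_rot: [-0.0, 0.997, 0.079, -0.0]
force: [0.1, -0.0, -1.3]
width: 0.0296
```

Run:
```python
from h import *
plan([(0,0,0,0)]);im=mag()
cv2.imwrite("pics/t3.png",cv2.resize(im[110:190,320:450],None,fx=5,fy=5,interpolation=cv2.INTER_CUBIC))
```

```text
now [ 572.  -107.7   70.5] yaw 9.0 t 6.0667 w 0.0296 q6 -0.44
(0, 0, 0, 0) -> [-548.0, -196.2, 70.5] turn 0.158 dist 586
br 217 [39.47410262 40.53262312 76.2075616 ]
```

View pics/t3.png

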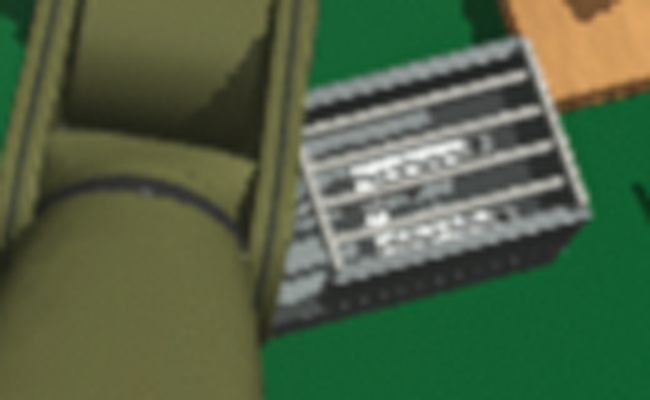

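Crop: the shank runs between the legs, with its tip near (440,190) past the crossbar. I'll lower the hook and drag in steps.

Call:
{"fn": "move_arm", "kwargs": {
  "rows": [
    [255, [0, 0, 5], 0],
    [255, [0, 0, 12], 0],
    [255, [0, 0, 12], 0],
    [255, [0, 0, 12], 0],
    [255, [0, 0, 12], 0]
  ]
}}

```text
time: 6.53
eef_pos: [0.572, -0.1071, 0.0583]
eef_rot: [-0.0, 0.997, 0.08, -0.0]
force: [-0.4, 0.3, -1.2]
width: 0.0297
```

Call:
{"fn": "move_arm", "kwargs": {
  "rows": [
    [255, [0, -5, 0], 0],
    [255, [0, -10, 0], 0],
    [255, [0, -16, 0], 0],
    [255, [0, -22, 0], 0],
    [255, [0, -28, 0], 0],
    [255, [0, -34, 0], 0],
    [255, [0, -40, 0], 0],
    [255, [0, -40, 0], 0],
    [255, [0, -40, 0], 0]
  ]
}}

```text
time: 7.28
eef_pos: [0.5657, -0.0675, 0.0586]
eef_rot: [-0.0, 0.997, 0.08, -0.0]
force: [0.5, -0.2, -1.3]
width: 0.0296
```

Run:
```python
from h import *
plan([(0,0,0,0)]);im=mag()
```

```text
now [565.7 -67.5  58.6] yaw 9.2 t 7.2833 w 0.0296 q6 -0.37
(0, 0, 0, 0) -> [-547.8, -156.6, 58.6] turn 0.160 dist 573
shank 42 [-3.03243104e-03 -8.94952963e+00] -0.7066887880437785 [5.08375034e-02 5.97643768e+01]
br 201 [10.41533564 10.89404471 54.90556963]
```

The yoke has moved from 40 to 10 mm, so the hook is engaged. I'll keep dragging.

Call:
{"fn": "move_arm", "kwargs": {
  "rows": [
    [255, [0, -7, 0], 0],
    [255, [0, -14, 0], 0],
    [255, [0, -21, 0], 0],
    [255, [0, -28, 0], 0],
    [255, [0, -35, 0], 0],
    [255, [0, -42, 0], 0],
    [255, [0, -48, 0], 0],
    [255, [0, -54, 0], 0],
    [255, [0, -60, 0], 0],
    [255, [0, -60, 0], 0]
  ]
}}

```text
time: 8.17
eef_pos: [0.5561, -0.0076, 0.0586]
eef_rot: [-0.0, 0.997, 0.08, -0.0]
force: [0.4, -0.0, -1.5]
width: 0.0295
```

Call:
{"fn": "move_arm", "kwargs": {
  "rows": [
    [255, [0, -7, 0], 0],
    [255, [0, -14, 0], 0],
    [255, [0, -21, 0], 0],
    [255, [0, -28, 0], 0],
    [255, [0, -35, 0], 0],
    [255, [0, -42, 0], 0],
    [255, [0, -46, 0], 0],
    [255, [0, -46, 0], 0],
    [255, [0, -46, 0], 0]
  ]
}}

```text
time: 8.92
eef_pos: [0.549, 0.037, 0.0587]
eef_rot: [-0.0, 0.997, 0.08, 0.0]
force: [0.1, -0.0, -1.5]
width: 0.03
```

Run:
```python
from h import *
plan([(0,0,0,0)]);im=mag()
im,d,P=cloud("scene"); comps(P,.037,.047,40,roi=(190,140,310,240)); cv2.imwrite("pics/s4.png",cv2.resize(im[140:260,190:350],None,fx=4.5,fy=4.5,interpolation=cv2.INTER_CUBIC))
```

```text
now [549.   37.   58.7] yaw 9.1 t 8.9167 w 0.03 q6 -0.19
(0, 0, 0, 0) -> [-547.9, -50.7, 58.7] turn 0.160 dist 553
shank 24 [ 0.06210991 -2.44942882] -78.97693138668212 [-0.13273339 44.63511795]
br 275 [-95.05718997 -93.81094654 -60.49913627]
px[282. 156.] c 402.6 -241.6 size 123.1 66.9 long-axis deg 88.8 zmed 39.5 n 222
px[226. 196.] c 662.6 -264.9 size 146.5 10.5 long-axis deg -77.2 zmed 43.2 n 58
px[270. 196.] c 555.8 -155.7 size 86.1 20.8 long-axis deg -84.5 zmed 41.3 n 94
px[264. 205.] c 594.5 -148.5 size 84.2 31.9 long-axis deg -76.0 zmed 40.8 n 119
px[216. 235.] c 765.7 -150.2 size 137.4 38.6 long-axis deg -48.0 zmed 41.9 n 339
```

View pics/s4.png

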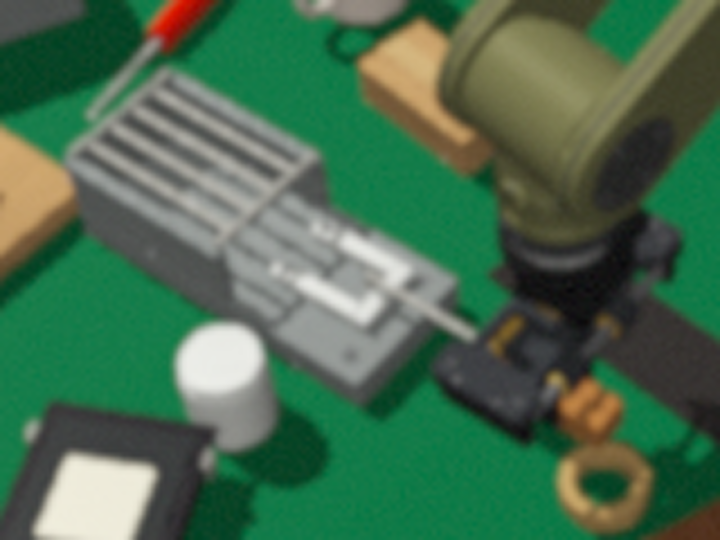

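Scene crop: the yoke lies on the apron, wholly outside the slot, with the hook still in its window at about (375,280). I'll unhook and return the pick.

Call:
{"fn": "move_arm", "kwargs": {
  "rows": [
    [255, [0, 5, 0], 0],
    [255, [0, 5, 0], 0],
    [255, [0, 5, -15], 0],
    [255, [0, 5, -40], 0],
    [255, [0, 5, -60], 0],
    [255, [0, 5, -60], 0],
    [255, [0, 5, -60], 0]
  ]
}}

```text
time: 9.6
eef_pos: [0.5509, 0.0313, 0.1198]
eef_rot: [0.0, 0.997, 0.079, 0.002]
force: [-0.5, 0.0, -1.2]
width: 0.0296
```

Run:
```python
from h import *
plan([(447,87,115,-1.4),(447,87,28,None)]);im=mag()
im,d,P=cloud("top"); m=box((240,170,370,240));
```

```text
now [550.9  31.3 119.8] yaw 9.1 t 9.6 w 0.0296 q6 -0.2
(447, 87, 115, -1.4) -> [-93.8, -71.4, 4.8] turn 0.183 dist 118
(447, 87, 28, None) -> [0.0, 0.0, 87.0] turn -0.000 dist 87
br 260 [-95.29201451 -93.31865472 -54.47962297]
```

Call:
{"fn": "move_arm", "kwargs": {
  "rows": [
    [255, [-20, -15, 1], 0.04],
    [255, [-45, -34, 2], 0.09],
    [255, [-70, -53, 3], 0.14],
    [255, [-94, -71, 5], 0.183],
    [255, [-94, -71, 5], 0.183],
    [255, [-94, -71, 5], 0.183]
  ]
}}

```text
time: 10.2
eef_pos: [0.4436, 0.0872, 0.1115]
eef_rot: [0.0, 1.0, -0.011, -0.002]
force: [0.2, 0.2, -0.9]
width: 0.0296
```

Call:
{"fn": "move_arm", "kwargs": {
  "rows": [
    [255, [0, 0, 25], 0],
    [255, [0, 0, 50], 0],
    [255, [0, 0, 70], 0],
    [255, [0, 0, 80], 0],
    [255, [0, 0, 80], 0],
    [255, [0, 0, 80], 0]
  ]
}}

```text
time: 10.7
eef_pos: [0.446, 0.0865, 0.0333]
eef_rot: [0.0, 1.0, -0.012, -0.001]
force: [0.3, -1.1, -1.3]
width: 0.0294
```

Run:
```python
from h import *
plan([(447,87,28,-1.4)])
im,d,P=cloud("top"); m=box((255,170,370,240))
q=P[m&(P[...,2]>.015)&(P[...,2]<.06)&(P[...,1]<.03)]*1000
print(len(q),np.polyfit(q[:,1],q[:,0],1),q[:,1].min(),np.median(q[:,2]),np.polyfit(q[:,1],q[:,2],1))
```

```text
now [446.   86.5  33.3] yaw -1.4 t 10.7 w 0.0294 q6 0.1
(447, 87, 28, -1.4) -> [1.0, -0.5, 5.3] turn 0.000 dist 5
420 [ -0.69706724 445.75802878] -173.09999169604518 30.16248362907981 [1.01469045e-02 3.14817553e+01]
```

Call:
{"fn": "move_arm", "kwargs": {
  "rows": [
    [255, [0, 0, 5], 0],
    [255, [0, 0, 5], 0],
    [255, [0, 0, 5], 0],
    [0, [0, 0, 5], 0],
    [0, [0, 0, 5], 0],
    [0, [0, 0, 5], 0],
    [0, [0, 0, 5], 0],
    [0, [0, 0, 5], 0]
  ]
}}

```text
time: 11.42
eef_pos: [0.4459, 0.0869, 0.0289]
eef_rot: [-0.0, 1.0, -0.012, 0.0]
force: [0.1, 1.2, 0.2]
width: 0.0579
```

Call:
{"fn": "move_arm", "kwargs": {
  "rows": [
    [0, [0, 0, -15], 0],
    [0, [0, 0, -45], 0],
    [0, [0, 0, -80], 0],
    [0, [0, 0, -115], 0],
    [0, [0, 0, -115], 0],
    [0, [0, 0, -115], 0]
  ]
}}

```text
time: 11.92
eef_pos: [0.4477, 0.087, 0.1467]
eef_rot: [-0.0, 1.0, -0.012, 0.003]
force: [-0.6, 0.8, -0.8]
width: 0.0934
```

Run:
```python
from h import *
plan([(366,294,110,6.1),(366,294,25,None)])
im,d,P=cloud("scene"); hs=cv2.cvtColor(im,cv2.COLOR_BGR2HSV)
rect(P,box((295,175,385,250))&(hs[...,1]>110)&(hs[...,0]<25),.026,.04,"handle")
cv2.imwrite("pics/s5.png",cv2.resize(im[140:340,200:480],None,fx=2.8,fy=2.8,interpolation=cv2.INTER_CUBIC))
```

```text
now [447.7  87.  146.7] yaw -1.4 t 11.9167 w 0.0934 q6 0.1
(366, 294, 110, 6.1) -> [-86.7, -205.0, 36.7] turn -0.130 dist 226
(366, 294, 25, None) -> [0.0, 0.0, 85.0] turn -0.000 dist 85
handle c 446.0 87.1 size 88.8 30.8 long-axis deg 87.8 zmed 30.1 n 218
```

View pics/s5.png

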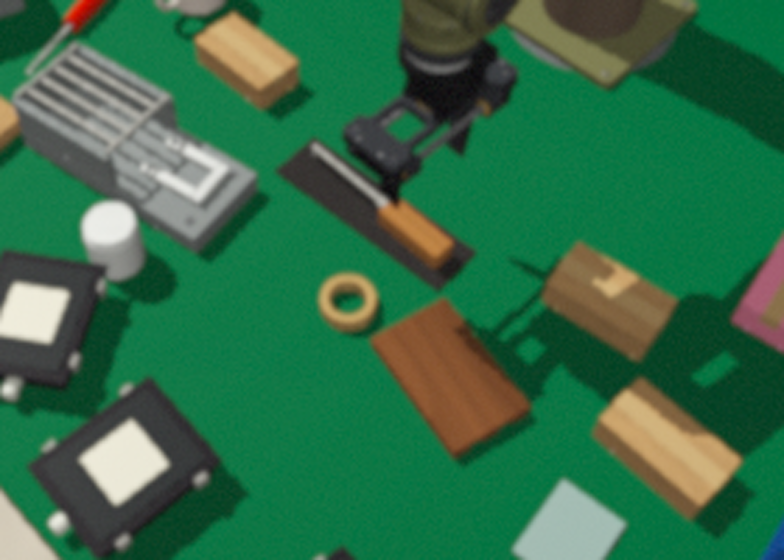

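The pick is back on its mat (hook at (315,148), handle at (415,230)), the yoke lies on the apron, and the three cartons are clear. Next is carton B.

Call:
{"fn": "move_arm", "kwargs": {
  "rows": [
    [0, [-13, -30, 4], -0.02],
    [0, [-28, -65, 9], -0.04],
    [0, [-43, -100, 14], -0.06],
    [0, [-58, -135, 20], -0.08],
    [0, [-72, -170, 26], -0.1],
    [0, [-87, -205, 32], -0.13],
    [0, [-87, -205, 36], -0.13],
    [0, [-87, -205, 36], -0.13],
    [0, [-87, -205, 36], -0.13]
  ]
}}

```text
time: 12.72
eef_pos: [0.3626, 0.2931, 0.1058]
eef_rot: [0.001, 0.999, 0.053, -0.002]
force: [-0.1, 0.1, 0.2]
width: 0.0952
```

Run:
```python
from h import *
plan([(366,294,25,6.1)])
im,d,P=cloud("scene")
comps(P,.03,.05,150,roi=(380,200,460,280))
m=box((325,235,395,312))&(P[...,0]>.45)&(P[...,1]>.13)&(P[...,1]<.32); rect(P,m,.013,.022,"board")
```

```text
now [362.6 293.1 105.8] yaw 6.1 t 12.7167 w 0.0952 q6 0.46
(366, 294, 25, 6.1) -> [3.5, -0.6, 80.8] turn 0.000 dist 81
px[419. 248.] c 368.0 294.5 size 120.8 67.8 long-axis deg -82.7 zmed 40.0 n 585
board c 550.7 228.2 size 151.6 98.0 long-axis deg 76.4 zmed 17.6 n 1555
```

Call:
{"fn": "move_arm", "kwargs": {
  "rows": [
    [0, [1, 0, 0], 0],
    [0, [1, 0, 25], 0],
    [0, [1, 0, 50], 0],
    [0, [1, 0, 70], 0],
    [0, [1, 0, 80], 0],
    [255, [1, 0, 82], 0],
    [255, [1, 0, 82], 0],
    [255, [1, 0, 82], 0],
    [255, [1, 0, 82], 0],
    [255, [1, 0, 82], 0]
  ],
  "force": 40
}}

```text
time: 13.6
eef_pos: [0.3658, 0.2946, 0.0271]
eef_rot: [-0.001, 0.999, 0.053, 0.001]
force: [2.5, 1.7, 0.1]
width: 0.0672
```

Call:
{"fn": "move_arm", "kwargs": {
  "rows": [
    [255, [0, 0, 0], 0],
    [255, [0, 0, 0], 0],
    [255, [0, 0, 0], 0],
    [255, [0, 0, 0], 0]
  ]
}}

```text
time: 13.93
eef_pos: [0.3659, 0.2946, 0.0271]
eef_rot: [-0.001, 0.999, 0.053, 0.001]
force: [1.0, -1.6, 6.4]
width: 0.0659
```

Call:
{"fn": "move_arm", "kwargs": {
  "rows": [
    [255, [0, 0, -15], 0],
    [255, [0, 0, -40], 0],
    [255, [0, 0, -60], 0],
    [255, [0, 0, -60], 0],
    [255, [0, 0, -60], 0]
  ]
}}

```text
time: 14.35
eef_pos: [0.3649, 0.2943, 0.086]
eef_rot: [-0.0, 0.999, 0.053, 0.001]
force: [-0.7, 0.2, -2.6]
width: 0.0658
```

Run:
```python
from h import *
plan([(550.5,228,86,-13.3),(550.5,228,46,None)])
im,d,P=cloud("scene"); comps(P,.07,.115,150,roi=(350,180,480,290))
im,d,P=cloud("top"); comps(P,.07,.115,150,roi=(150,200,280,290))
```

```text
now [364.9 294.3  86. ] yaw 6.1 t 14.35 w 0.0658 q6 0.46
(550.5, 228, 86, -13.3) -> [177.5, 85.6, -0.0] turn 0.338 dist 197
(550.5, 228, 46, None) -> [0.0, 0.0, 40.0] turn -0.000 dist 40
px[435. 243.] c 360.6 336.6 size 70.1 34.7 long-axis deg 7.4 zmed 98.1 n 295
px[220. 246.] c 370.1 258.3 size 74.0 51.2 long-axis deg 7.9 zmed 96.6 n 470
```

Call:
{"fn": "move_arm", "kwargs": {
  "rows": [
    [255, [25, 12, 0], 0.05],
    [255, [55, 26, 0], 0.1],
    [255, [85, 41, 0], 0.16],
    [255, [115, 56, 0], 0.22],
    [255, [145, 70, 0], 0.28],
    [255, [170, 82, 0], 0.32],
    [255, [177.5, 85.5, 0], 0.338],
    [255, [177.5, 85.5, 0], 0.338],
    [255, [177.5, 85.5, 0], 0.338],
    [255, [177.5, 85.5, 0], 0.338]
  ]
}}

```text
time: 15.28
eef_pos: [0.5482, 0.2279, 0.0841]
eef_rot: [0.001, 0.993, -0.115, -0.002]
force: [-0.1, -0.1, -2.1]
width: 0.0655
```

Run:
```python
from h import *
plan([(550.5,228,46,-13.3)])
im,d,P=cloud("scene"); comps(P,.07,.115,150,roi=(300,180,480,310))
im,d,P=cloud("top"); comps(P,.07,.115,150,roi=(180,150,290,290))
```

```text
now [548.2 227.9  84.1] yaw -13.2 t 15.2833 w 0.0655 q6 0.53
(550.5, 228, 46, -13.3) -> [2.2, -0.6, 38.1] turn 0.001 dist 38
px[370. 270.] c 556.0 262.3 size 83.3 54.2 long-axis deg -16.6 zmed 96.0 n 534
px[243. 182.] c 537.3 187.9 size 68.5 40.9 long-axis deg -11.2 zmed 95.9 n 322
```

Call:
{"fn": "move_arm", "kwargs": {
  "rows": [
    [255, [2, 0, 10], 0],
    [255, [2, 0, 22], 0],
    [255, [2, 0, 32], 0],
    [255, [2, 0, 34], 0],
    [255, [2, 0, 34], 0],
    [255, [2, 0, 34], 0],
    [255, [2, 0, 34], 0]
  ]
}}

```text
time: 15.97
eef_pos: [0.5526, 0.2274, 0.052]
eef_rot: [-0.0, 0.993, -0.116, 0.0]
force: [0.2, -0.7, -1.6]
width: 0.0658
```

Call:
{"fn": "move_arm", "kwargs": {
  "rows": [
    [255, [-2, 0, 3], 0],
    [255, [-2, 0, 6], 0],
    [255, [-2, 0, 6], 0],
    [255, [-2, 0, 6], 0],
    [0, [-2, 0, 6], 0],
    [0, [-2, 0, 6], 0],
    [0, [-2, 0, 6], 0],
    [0, [-2, 0, 6], 0],
    [0, [-2, 0, 6], 0],
    [0, [-2, 0, 6], 0]
  ]
}}

```text
time: 16.8
eef_pos: [0.5504, 0.2278, 0.0459]
eef_rot: [-0.0, 0.993, -0.116, 0.0]
force: [0.5, -0.4, -0.6]
width: 0.0942
```

Call:
{"fn": "move_arm", "kwargs": {
  "rows": [
    [0, [0, 0, -20], 0],
    [0, [0, 0, -50], 0],
    [0, [0, 0, -85], 0],
    [0, [0, 0, -85], 0],
    [0, [0, 0, -85], 0],
    [0, [0, 0, -85], 0]
  ]
}}

```text
time: 17.3
eef_pos: [0.5501, 0.2277, 0.1305]
eef_rot: [0.0, 0.993, -0.116, -0.0]
force: [-1.1, -0.9, -0.3]
width: 0.0948
```

Run:
```python
from h import *
plan([(463.5,433,130,-2.4),(463.5,433,27,None)])
im,d,P=cloud("scene"); comps(P,.05,.066,150,roi=(300,180,480,310)); comps(P,.03,.05,150,roi=(400,260,480,335))
```

```text
now [550.1 227.7 130.5] yaw -13.3 t 17.3 w 0.0948 q6 0.53
(463.5, 433, 130, -2.4) -> [-131.5, -179.9, 0.5] turn -0.190 dist 223
(463.5, 433, 27, None) -> [0.0, 0.0, 103.0] turn -0.000 dist 103
px[366. 272.] c 552.7 244.3 size 87.6 67.7 long-axis deg 76.5 zmed 57.8 n 650
px[438. 298.] c 463.4 433.5 size 120.2 70.0 long-axis deg 88.0 zmed 40.0 n 1088
```

Carton B is on the board. Carton A next.

Call:
{"fn": "move_arm", "kwargs": {
  "rows": [
    [0, [-20, -27, 0], -0.03],
    [0, [-41, -56, 0], -0.06],
    [0, [-63, -86, 0], -0.09],
    [0, [-85, -116, 0], -0.12],
    [0, [-107, -146, 0], -0.15],
    [0, [-125, -171, 0], -0.18],
    [0, [-131.5, -180, 0], -0.19],
    [0, [-131.5, -180, 0], -0.19],
    [0, [-131.5, -180, 0], -0.19],
    [0, [-131.5, -180, 0], -0.19]
  ]
}}

```text
time: 18.18
eef_pos: [0.4639, 0.4317, 0.1296]
eef_rot: [0.001, 1.0, -0.022, -0.001]
force: [0.5, -0.5, -0.0]
width: 0.0953
```

Call:
{"fn": "move_arm", "kwargs": {
  "rows": [
    [0, [0, 0, 20], 0],
    [0, [0, 0, 45], 0],
    [0, [0, 0, 70], 0],
    [0, [0, 0, 88], 0],
    [0, [0, 0, 95], 0],
    [0, [0, 0, 95], 0],
    [0, [0, 0, 95], 0],
    [0, [0, 0, 95], 0]
  ]
}}

```text
time: 18.85
eef_pos: [0.4651, 0.4335, 0.0375]
eef_rot: [-0.001, 1.0, -0.021, 0.001]
force: [-0.6, 0.1, 1.0]
width: 0.0954
```

Run:
```python
from h import *
plan([(463.5,433,27,-2.4)])
```

```text
now [465.1 433.5  37.5] yaw -2.5 t 18.85 w 0.0954 q6 0.71
(463.5, 433, 27, -2.4) -> [-1.5, 0.5, 10.5] turn -0.001 dist 11
```

Call:
{"fn": "move_arm", "kwargs": {
  "rows": [
    [0, [-1.5, 0, 6], 0],
    [0, [-1.5, 0, 10], 0],
    [255, [-1.5, 0, 10], 0],
    [255, [-1.5, 0, 10], 0],
    [255, [-1.5, 0, 10], 0],
    [255, [-1.5, 0, 10], 0],
    [255, [-1.5, 0, 10], 0],
    [255, [-1.5, 0, 10], 0],
    [255, [-1.5, 0, 10], 0],
    [255, [-1.5, 0, 10], 0]
  ]
}}

```text
time: 19.68
eef_pos: [0.4627, 0.4334, 0.0259]
eef_rot: [-0.0, 1.0, -0.021, 0.001]
force: [2.3, -0.1, -0.7]
width: 0.0662
```

Call:
{"fn": "move_arm", "kwargs": {
  "rows": [
    [255, [0, 0, -15], 0],
    [255, [0, 0, -45], 0],
    [255, [0, 0, -75], 0],
    [255, [0, 0, -95], 0],
    [255, [0, 0, -95], 0],
    [255, [0, 0, -95], 0],
    [255, [0, 0, -95], 0]
  ]
}}

```text
time: 20.27
eef_pos: [0.4608, 0.4323, 0.1187]
eef_rot: [0.001, 1.0, -0.021, -0.002]
force: [-0.1, 0.0, -4.3]
width: 0.0663
```

Run:
```python
from h import *
plan([(550.5,228,122,-13.3),(550.5,228,87,None)])
im,d,P=cloud("scene"); comps(P,.10,.155,150,roi=(380,180,500,330))
im,d,P=cloud("top"); comps(P,.10,.155,150,roi=(100,180,220,270))
```

```text
now [460.8 432.3 118.7] yaw -2.4 t 20.2667 w 0.0663 q6 0.71
(550.5, 228, 122, -13.3) -> [98.2, 200.4, -3.3] turn 0.190 dist 223
(550.5, 228, 87, None) -> [0.0, 0.0, 35.0] turn -0.000 dist 35
px[432. 268.] c 457.6 383.6 size 68.9 23.6 long-axis deg -3.4 zmed 132.9 n 195
px[462. 295.] c 462.1 476.7 size 68.3 31.9 long-axis deg -1.2 zmed 132.4 n 376
px[159. 217.] c 459.4 399.7 size 82.1 59.6 long-axis deg 0.9 zmed 130.8 n 720
```

Call:
{"fn": "move_arm", "kwargs": {
  "rows": [
    [255, [15, 30, -2], 0.03],
    [255, [31, 63, -3], 0.06],
    [255, [48, 98, -3], 0.09],
    [255, [65, 133, -3], 0.12],
    [255, [82, 167, -3], 0.15],
    [255, [94, 192, -3], 0.18],
    [255, [98, 200, -3], 0.19],
    [255, [98, 200, -3], 0.19],
    [255, [98, 200, -3], 0.19],
    [255, [98, 200, -3], 0.19]
  ]
}}

```text
time: 21.2
eef_pos: [0.5508, 0.2302, 0.1227]
eef_rot: [0.0, 0.993, -0.115, -0.001]
force: [0.0, 0.8, -4.5]
width: 0.0658
```

Call:
{"fn": "move_arm", "kwargs": {
  "rows": [
    [255, [0, 0, 8], 0],
    [255, [0, 0, 18], 0],
    [255, [0, 0, 26], 0],
    [255, [0, 0, 26], 0],
    [255, [0, 0, 26], 0],
    [255, [0, 0, 26], 0],
    [255, [0, 0, 26], 0]
  ]
}}

```text
time: 21.78
eef_pos: [0.5521, 0.2295, 0.0981]
eef_rot: [-0.0, 0.993, -0.116, 0.0]
force: [-0.1, 0.1, -3.4]
width: 0.0656
```

Run:
```python
from h import *
plan([(550.5,228,85,-13.3)])
im,d,P=cloud("scene"); comps(P,.09,.12,100,roi=(300,180,480,310))
im,d,P=cloud("top"); comps(P,.09,.12,100,roi=(180,150,290,290))
```

```text
now [552.1 229.5  98.1] yaw -13.3 t 21.7833 w 0.0656 q6 0.54
(550.5, 228, 85, -13.3) -> [-1.2, 1.8, 13.1] turn 0.000 dist 13
px[371. 269.] c 561.1 262.7 size 84.3 58.2 long-axis deg -18.6 zmed 111.5 n 530
px[241. 179.] c 541.1 189.9 size 68.2 41.9 long-axis deg -12.0 zmed 111.1 n 314
```

Call:
{"fn": "move_arm", "kwargs": {
  "rows": [
    [255, [-1, 2, 6], 0],
    [255, [-1, 2, 13], 0],
    [255, [-1, 2, 13], 0],
    [255, [-1, 2, 13], 0],
    [0, [-1, 2, 13], 0],
    [0, [-1, 2, 13], 0],
    [0, [-1, 2, 13], 0],
    [0, [-1, 2, 13], 0],
    [0, [-1, 2, 13], 0],
    [0, [-1, 2, 13], 0]
  ]
}}

```text
time: 22.72
eef_pos: [0.5505, 0.2276, 0.085]
eef_rot: [-0.0, 0.993, -0.116, 0.0]
force: [0.1, 0.4, 0.1]
width: 0.0941
```

Call:
{"fn": "move_arm", "kwargs": {
  "rows": [
    [0, [0, 0, -20], 0],
    [0, [0, 0, -50], 0],
    [0, [0, 0, -65], 0],
    [0, [0, 0, -65], 0],
    [0, [0, 0, -65], 0]
  ]
}}

```text
time: 23.13
eef_pos: [0.551, 0.2278, 0.1508]
eef_rot: [-0.0, 0.993, -0.116, 0.001]
force: [0.1, 0.2, 0.1]
width: 0.095
```

Run:
```python
from h import *
plan([(475,0,150,-5),(400.5,-241.5,110,-0.5),(400.5,-241.5,27,None)])
im,d,P=cloud("scene"); comps(P,.09,.105,150,roi=(300,180,480,310)); comps(P,.03,.05,150,roi=(260,130,315,185)); comps(P,.037,.05,60,roi=(230,160,300,230))
hs=cv2.cvtColor(im,cv2.COLOR_BGR2HSV)
rect(P,box((290,175,390,260))&(hs[...,1]>110)&(hs[...,0]<25),.026,.04,"handle")
```

```text
now [551.  227.8 150.8] yaw -13.3 t 23.1333 w 0.095 q6 0.53
(475, 0, 150, -5) -> [-21.5, 239.1, 0.8] turn -0.145 dist 240
(400.5, -241.5, 110, -0.5) -> [-53.2, 247.1, 40.0] turn -0.079 dist 256
(400.5, -241.5, 27, None) -> [0.0, 0.0, 83.0] turn -0.000 dist 83
px[368. 265.] c 553.3 247.6 size 80.8 67.3 long-axis deg 77.1 zmed 97.7 n 642
px[288. 159.] c 400.9 -242.3 size 126.6 69.1 long-axis deg 89.9 zmed 39.1 n 518
px[290. 164.] c 425.3 -212.5 size 78.1 58.0 long-axis deg -44.8 zmed 39.7 n 159
px[267. 201.] c 578.7 -152.3 size 87.2 59.0 long-axis deg -77.8 zmed 40.8 n 210
handle c 483.3 120.4 size 177.4 65.7 long-axis deg 48.2 zmed 30.5 n 170
```

Carton A is stacked. Carton C next.

Call:
{"fn": "move_arm", "kwargs": {
  "rows": [
    [0, [-3, 30, 0], -0.02],
    [0, [-6, 65, 0], -0.04],
    [0, [-9, 100, 0], -0.06],
    [0, [-12, 136, 0], -0.08],
    [0, [-15, 172, 0], -0.1],
    [0, [-18, 206, 0], -0.12],
    [0, [-21, 230, 0], -0.14],
    [0, [-21.5, 239, 0], -0.145],
    [0, [-21.5, 239, 0], -0.145]
  ]
}}

```text
time: 23.93
eef_pos: [0.4731, -0.0013, 0.148]
eef_rot: [-0.0, 0.999, -0.045, -0.001]
force: [0.2, -0.2, 0.3]
width: 0.0943
```

Call:
{"fn": "move_arm", "kwargs": {
  "rows": [
    [0, [-6, 30, 0], -0.01],
    [0, [-14, 65, 5], -0.02],
    [0, [-22, 100, 12], -0.03],
    [0, [-30, 138, 20], -0.04],
    [0, [-38, 175, 28], -0.05],
    [0, [-46, 212, 36], -0.06],
    [0, [-52, 240, 40], -0.079],
    [0, [-53, 247, 40], -0.079],
    [0, [-53, 247, 40], -0.079],
    [0, [-53, 247, 40], -0.079]
  ]
}}

```text
time: 24.77
eef_pos: [0.4007, -0.2406, 0.1093]
eef_rot: [-0.001, 1.0, -0.004, -0.0]
force: [-0.4, 0.3, 1.0]
width: 0.0952
```

Run:
```python
from h import *
plan([(400.5,-241.5,27,-.5)])
im,d,P=cloud("scene"); cv2.imwrite("pics/s6.png",im[100:340,180:500]); cv2.imwrite("pics/s6.png",cv2.resize(im[100:340,180:500],None,fx=2.4,fy=2.4))
im,d,P=cloud("top"); hs=cv2.cvtColor(im,cv2.COLOR_BGR2HSV)
rect(P,box((240,185,340,240))&(hs[...,1]>110)&(hs[...,0]<25),.026,.04,"handle")
comps(P,.09,.105,150,roi=(190,140,280,215));comps(P,.049,.07,150,roi=(190,140,280,215))
```

```text
now [ 400.7 -240.6  109.3] yaw -0.5 t 24.7667 w 0.0952 q6 -0.65
(400.5, -241.5, 27, -0.5) -> [-0.2, 1.0, 82.3] turn 0.001 dist 82
handle c 469.6 122.5 size 176.4 68.9 long-axis deg 55.6 zmed 30.4 n 344
px[226. 179.] c 547.6 227.6 size 121.2 67.9 long-axis deg 76.4 zmed 97.1 n 1055
```

View pics/s6.png

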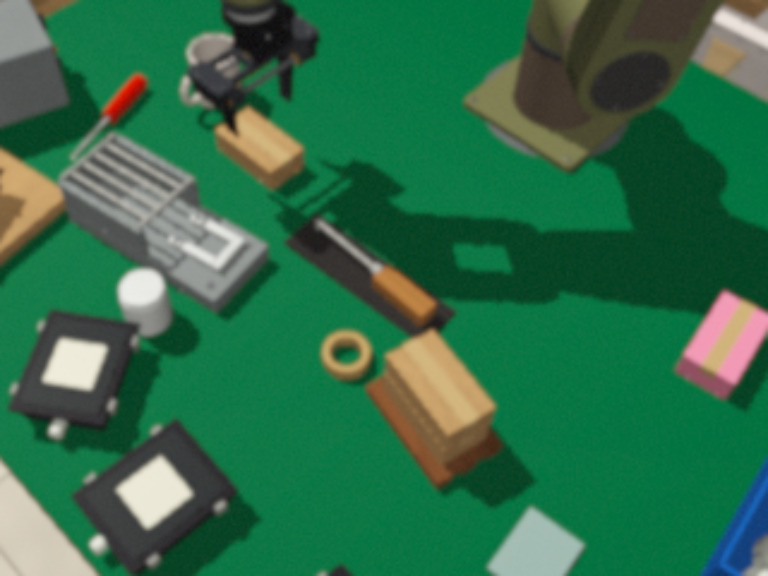

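The view shows two cartons squarely stacked on the board, the pick on its mat, and the gripper over carton C. I'll grip it.

Call:
{"fn": "move_arm", "kwargs": {
  "rows": [
    [0, [0, 0, 20], 0],
    [0, [0, 0, 45], 0],
    [0, [0, 0, 65], 0],
    [0, [0, 0, 76], 0],
    [0, [0, 0, 80], 0],
    [0, [0, 0, 80], 0],
    [0, [0, 0, 80], 0]
  ]
}}

```text
time: 25.45
eef_pos: [0.401, -0.2415, 0.0306]
eef_rot: [0.0, 1.0, -0.004, 0.001]
force: [-0.1, -0.1, -0.1]
width: 0.095
```

Call:
{"fn": "move_arm", "kwargs": {
  "rows": [
    [255, [0, 0, 0], 0],
    [255, [0, 0, 0], 0],
    [255, [0, 0, 0], 0],
    [255, [0, 0, 0], 0],
    [255, [0, 0, 0], 0],
    [255, [0, 0, 0], 0],
    [255, [0, 0, 0], 0],
    [255, [0, 0, 0], 0]
  ]
}}

```text
time: 26.12
eef_pos: [0.4006, -0.2419, 0.0301]
eef_rot: [0.0, 1.0, -0.004, 0.001]
force: [0.6, -0.6, 2.3]
width: 0.0657
```

Call:
{"fn": "move_arm", "kwargs": {
  "rows": [
    [255, [0, 0, -15], 0],
    [255, [0, 0, -45], 0],
    [255, [0, 0, -80], 0],
    [255, [0, 0, -115], 0],
    [255, [0, 0, -140], 0],
    [255, [0, 0, -140], 0],
    [255, [0, 0, -140], 0],
    [255, [0, 0, -140], 0]
  ]
}}

```text
time: 26.78
eef_pos: [0.3989, -0.2406, 0.1672]
eef_rot: [-0.001, 1.0, -0.004, -0.002]
force: [-0.1, -0.3, -3.5]
width: 0.0656
```

Run:
```python
from h import *
plan([(470,0,170,-6),(550.5,228,165,-13.3)])
im,d,P=cloud("scene"); comps(P,.165,.2,100,roi=(200,60,380,200))
im,d,P=cloud("top"); comps(P,.16,.2,100,roi=(340,170,480,290))
```

```text
now [ 398.9 -240.6  167.2] yaw -0.5 t 26.7833 w 0.0656 q6 -0.65
(470, 0, 170, -6) -> [69.2, -241.2, -2.8] turn 0.097 dist 251
(550.5, 228, 165, -13.3) -> [56.2, -235.2, 5.0] turn 0.127 dist 242
px[290. 132.] c 396.4 -216.0 size 86.2 84.0 long-axis deg 13.5 zmed 176.4 n 458
```

Call:
{"fn": "move_arm", "kwargs": {
  "rows": [
    [255, [8, -28, 0], 0.01],
    [255, [18, -62, -1], 0.02],
    [255, [28, -98, -2], 0.04],
    [255, [38, -134, -3], 0.05],
    [255, [49, -170, -3], 0.07],
    [255, [60, -206, -3], 0.08],
    [255, [67, -234, -3], 0.097],
    [255, [69, -241, -3], 0.097],
    [255, [69, -241, -3], 0.097]
  ]
}}

```text
time: 27.63
eef_pos: [0.4702, 0.0007, 0.1705]
eef_rot: [-0.0, 0.999, -0.051, -0.002]
force: [-0.4, 0.2, -2.9]
width: 0.0657
```

Call:
{"fn": "move_arm", "kwargs": {
  "rows": [
    [255, [7, -28, 0], 0.02],
    [255, [15, -62, 0], 0.04],
    [255, [23, -98, 0], 0.06],
    [255, [32, -134, 0], 0.08],
    [255, [41, -170, 0], 0.1],
    [255, [49, -206, 0], 0.12],
    [255, [55, -230, 0], 0.127],
    [255, [56, -235, 0], 0.127],
    [255, [56, -235, 0], 0.127],
    [255, [56, -235, 0], 0.127]
  ]
}}

```text
time: 28.47
eef_pos: [0.5509, 0.2251, 0.1713]
eef_rot: [0.001, 0.993, -0.116, -0.001]
force: [0.3, -0.1, -3.2]
width: 0.0656
```

Call:
{"fn": "move_arm", "kwargs": {
  "rows": [
    [255, [0, 0, 10], 0],
    [255, [0, 0, 20], 0],
    [255, [0, 0, 25], 0],
    [255, [0, 0, 25], 0],
    [255, [0, 0, 25], 0],
    [255, [0, 0, 25], 0]
  ]
}}

```text
time: 28.97
eef_pos: [0.5515, 0.2265, 0.1478]
eef_rot: [-0.0, 0.993, -0.116, 0.0]
force: [-0.0, -0.4, -2.4]
width: 0.0657
```

Run:
```python
from h import *
plan([(550.5,228,129,-13.3)])
im,d,P=cloud("scene"); comps(P,.13,.17,100,roi=(300,160,480,310)); cv2.imwrite("pics/s7.png",cv2.resize(im[150:320,280:480],None,fx=3.5,fy=3.5))
im,d,P=cloud("top"); comps(P,.13,.17,100,roi=(170,130,290,240))
```

```text
now [551.5 226.5 147.8] yaw -13.3 t 28.9667 w 0.0657 q6 0.53
(550.5, 228, 129, -13.3) -> [-1.3, -1.2, 18.8] turn -0.000 dist 19
px[371. 259.] c 560.5 257.5 size 82.8 62.7 long-axis deg -20.5 zmed 157.0 n 631
px[239. 174.] c 540.3 187.0 size 67.5 40.8 long-axis deg -11.4 zmed 156.7 n 360
```

View pics/s7.png

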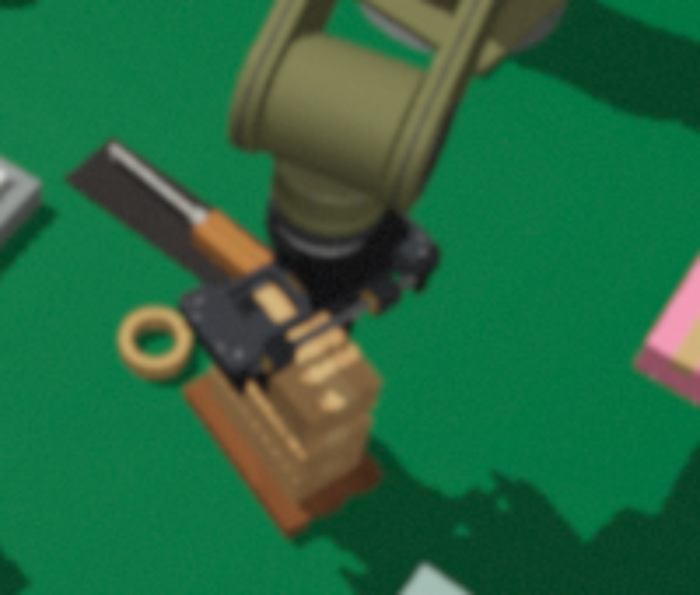

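Carton C is held level just above the column and aligned with it. I'll lower and release.

Call:
{"fn": "move_arm", "kwargs": {
  "rows": [
    [255, [-1, -1, 8], 0],
    [255, [-1, -1, 16], 0],
    [255, [-1, -1, 19], 0],
    [255, [-1, -1, 19], 0],
    [255, [-1, -1, 19], 0],
    [0, [-1, -1, 19], 0],
    [0, [-1, -1, 19], 0],
    [0, [-1, -1, 19], 0],
    [0, [-1, -1, 19], 0],
    [0, [-1, -1, 19], 0]
  ]
}}

```text
time: 29.9
eef_pos: [0.5509, 0.228, 0.129]
eef_rot: [-0.0, 0.993, -0.116, 0.0]
force: [-0.1, 0.8, 0.0]
width: 0.0922
```

Call:
{"fn": "move_arm", "kwargs": {
  "rows": [
    [0, [0, 0, 0], 0],
    [0, [0, 0, 0], 0],
    [0, [0, 0, -20], 0],
    [0, [0, 0, -45], 0],
    [0, [0, 0, -60], 0],
    [0, [0, 0, -60], 0],
    [0, [0, 0, -60], 0]
  ]
}}

```text
time: 30.48
eef_pos: [0.5512, 0.2281, 0.1896]
eef_rot: [-0.0, 0.993, -0.116, 0.001]
force: [0.4, -0.7, 0.2]
width: 0.095
```

Run:
```python
from h import *
im,d,P=cloud("scene"); comps(P,.13,.145,150,roi=(300,180,480,310))
im,d,P=cloud("top"); X=((P[...,:2]-M)@u_)*1000; Y=((P[...,:2]-M)@v_)*1000
m=(X>-118)&(X<20)&(abs(Y)<50); rect(P,m,.037,.047,"bracket")
n,l,st,ce=cv2.connectedComponentsWithStats((m&(P[...,2]>.036)&(P[...,2]<.047)).astype(np.uint8)); print(st[:,4])
plan([(500,0,190,0),(579,-146,120,12),(579,-146,52,None)])
```

```text
px[369. 258.] c 553.1 246.9 size 82.8 67.5 long-axis deg 77.7 zmed 137.8 n 683
bracket c 591.3 -157.4 size 100.4 98.5 long-axis deg -85.7 zmed 41.2 n 297
[255690      5    304      1]
now [549.9 227.7 187.1] yaw -13.3 t 30.5833 w 0.0952 q6 0.53
(500, 0, 190, 0) -> [3.8, 233.1, -2.9] turn -0.232 dist 233
(579, -146, 120, 12) -> [79.0, 146.0, 70.0] turn -0.209 dist 180
(579, -146, 52, None) -> [0.0, 0.0, 68.0] turn -0.000 dist 68
```

Call:
{"fn": "move_arm", "kwargs": {
  "rows": [
    [0, [0, 30, 0], -0.02],
    [0, [1, 65, 0], -0.06],
    [0, [1, 100, 0], -0.1],
    [0, [2, 136, 0], -0.14],
    [0, [3, 172, 0], -0.18],
    [0, [4, 206, 0], -0.22],
    [0, [4, 228, 0], -0.232],
    [0, [4, 233, 0], -0.232],
    [0, [4, 233, 0], -0.232]
  ]
}}

```text
time: 31.33
eef_pos: [0.5, -0.0007, 0.1871]
eef_rot: [-0.0, 1.0, -0.002, -0.001]
force: [-0.0, 0.8, 0.5]
width: 0.0947
```

```bash
cat >> h.py <<'E'
def brk(z0=.037,z1=.047):
    for n in("top","scene"):
        im,d,P=cloud(n); X=((P[...,:2]-M)@u_)*1000; Y=((P[...,:2]-M)@v_)*1000
        m=(X>-118)&(X<15)&(abs(Y)<50)&(P[...,2]>z0)&(P[...,2]<z1)
        k,l,st,ce=cv2.connectedComponentsWithStats(m.astype(np.uint8),connectivity=8)
        rect(P,np.isin(l,[i for i in range(1,k) if st[i,4]>40]),-1,1,n)
E
python3 - <<'E'
from h import *
brk(); im,d,P=cloud("top"); comps(P,.125,.15,150,roi=(190,130,290,215))
E
```

```text
top c 578.0 -152.5 size 84.5 59.0 long-axis deg -78.0 zmed 41.4 n 286
scene c 578.4 -152.0 size 86.2 60.9 long-axis deg -77.7 zmed 41.2 n 215
px[222. 175.] c 548.4 227.7 size 121.9 67.7 long-axis deg 77.4 zmed 137.1 n 1177
```

Run:
```python
from h import *
plan([(578.2,-152.3,110,12.2),(578.2,-152.3,52,None)])
```

```text
now [500.9   1.2 187.9] yaw 0.0 t 31.4833 w 0.0949 q6 -0.11
(578.2, -152.3, 110, 12.2) -> [77.2, 153.6, 77.9] turn -0.212 dist 189
(578.2, -152.3, 52, None) -> [0.0, 0.0, 58.0] turn -0.000 dist 58
```

Call:
{"fn": "move_arm", "kwargs": {
  "rows": [
    [0, [12, 24, 10], -0.03],
    [0, [26, 52, 22], -0.07],
    [0, [42, 82, 36], -0.11],
    [0, [58, 114, 52], -0.15],
    [0, [70, 140, 68], -0.19],
    [0, [77, 153.5, 78], -0.212],
    [0, [77, 153.5, 78], -0.212],
    [0, [77, 153.5, 78], -0.212],
    [0, [77, 153.5, 78], -0.212]
  ]
}}

```text
time: 32.23
eef_pos: [0.5783, -0.1518, 0.1108]
eef_rot: [-0.0, 0.994, 0.106, -0.0]
force: [0.5, -0.0, -0.1]
width: 0.0949
```

Call:
{"fn": "move_arm", "kwargs": {
  "rows": [
    [0, [0, 0, 12], 0],
    [0, [0, 0, 28], 0],
    [0, [0, 0, 42], 0],
    [0, [0, 0, 50], 0],
    [0, [0, 0, 50], 0],
    [0, [0, 0, 50], 0],
    [0, [0, 0, 50], 0]
  ]
}}

```text
time: 32.82
eef_pos: [0.5784, -0.1532, 0.0613]
eef_rot: [0.0, 0.994, 0.106, 0.0]
force: [-0.2, -0.4, 0.3]
width: 0.0951
```

Run:
```python
from h import *
plan([(578.2,-152.3,52,12.2)])
```

```text
now [ 578.4 -153.2   61.3] yaw 12.2 t 32.8167 w 0.0951 q6 -0.56
(578.2, -152.3, 52, 12.2) -> [-0.0, -0.9, 9.3] turn -0.001 dist 9
```

Call:
{"fn": "move_arm", "kwargs": {
  "rows": [
    [0, [0, -1, 5], 0],
    [0, [0, -1, 9.5], 0],
    [0, [0, -1, 9.5], 0],
    [255, [0, -1, 9.5], 0],
    [255, [0, -1, 9.5], 0],
    [255, [0, -1, 9.5], 0],
    [255, [0, -1, 9.5], 0],
    [255, [0, -1, 9.5], 0],
    [255, [0, -1, 9.5], 0],
    [255, [0, -1, 9.5], 0]
  ],
  "force": 30
}}

```text
time: 33.65
eef_pos: [0.5779, -0.1523, 0.0513]
eef_rot: [0.0, 0.994, 0.106, 0.0]
force: [0.1, 0.7, 0.2]
width: 0.0575
```

Call:
{"fn": "move_arm", "kwargs": {
  "rows": [
    [255, [0, 0, 0], 0],
    [255, [0, 0, 0], 0],
    [255, [0, 0, 0], 0]
  ]
}}

```text
time: 33.9
eef_pos: [0.5779, -0.1523, 0.0513]
eef_rot: [0.0, 0.994, 0.106, 0.0]
force: [0.2, 0.6, 0.2]
width: 0.0577
```

Call:
{"fn": "move_arm", "kwargs": {
  "rows": [
    [255, [0, 0, -15], 0],
    [255, [0, 0, -45], 0],
    [255, [0, 0, -80], 0],
    [255, [0, 0, -115], 0],
    [255, [0, 0, -145], 0],
    [255, [0, 0, -145], 0],
    [255, [0, 0, -145], 0],
    [255, [0, 0, -145], 0]
  ]
}}

```text
time: 34.57
eef_pos: [0.577, -0.152, 0.1948]
eef_rot: [-0.0, 0.994, 0.106, -0.001]
force: [0.9, 0.6, -1.5]
width: 0.058
```

Run:
```python
from h import *
plan([(500,0,198,-4),(550,228,198,-13.3)])
im,d,P=cloud("scene"); comps(P,.165,.195,40,roi=(200,60,340,220)); cv2.imwrite("pics/s8.png",cv2.resize(im[80:300,200:420],None,fx=2.7,fy=2.7))
```

```text
now [ 577.  -152.   194.8] yaw 12.1 t 34.5667 w 0.058 q6 -0.56
(500, 0, 198, -4) -> [-43.3, -164.8, -3.2] turn 0.282 dist 170
(550, 228, 198, -13.3) -> [34.0, -230.9, -0.0] turn 0.162 dist 233
px[267. 173.] c 575.3 -137.4 size 68.0 60.3 long-axis deg 17.4 zmed 184.3 n 247
```

View pics/s8.png

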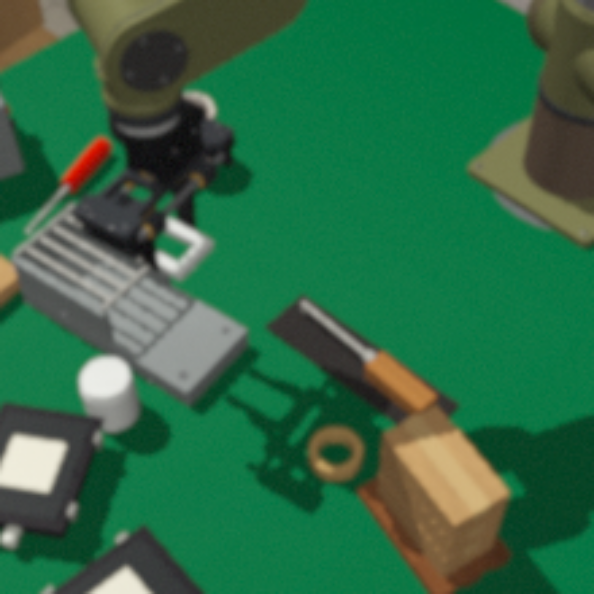

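The yoke is lifted level, the column stands square, and the pick is on its mat. I'll carry the yoke to the column.

Call:
{"fn": "move_arm", "kwargs": {
  "rows": [
    [255, [-6, -22, -1], 0.03],
    [255, [-13, -48, -3], 0.08],
    [255, [-21, -80, -3], 0.13],
    [255, [-29, -112, -3], 0.18],
    [255, [-37, -142, -3], 0.23],
    [255, [-43, -162, -3], 0.27],
    [255, [-43, -165, -3], 0.282],
    [255, [-43, -165, -3], 0.282]
  ]
}}

```text
time: 35.28
eef_pos: [0.4996, 0.0009, 0.197]
eef_rot: [-0.0, 0.999, -0.034, -0.002]
force: [0.7, -0.1, -0.6]
width: 0.0576
```

Call:
{"fn": "move_arm", "kwargs": {
  "rows": [
    [255, [4, -26, 0], 0.02],
    [255, [9, -60, 0], 0.04],
    [255, [14, -95, 0], 0.06],
    [255, [19, -130, 0], 0.08],
    [255, [24, -165, 0], 0.1],
    [255, [29, -198, 0], 0.13],
    [255, [33, -224, 0], 0.155],
    [255, [34, -231, 0], 0.162],
    [255, [34, -231, 0], 0.162],
    [255, [34, -231, 0], 0.162]
  ]
}}

```text
time: 36.12
eef_pos: [0.5512, 0.227, 0.1979]
eef_rot: [0.001, 0.993, -0.116, -0.001]
force: [0.6, -0.4, -0.4]
width: 0.0577
```

Call:
{"fn": "move_arm", "kwargs": {
  "rows": [
    [255, [0, 0, 8], 0],
    [255, [0, 0, 18], 0],
    [255, [0, 0, 22], 0],
    [255, [0, 0, 22], 0],
    [255, [0, 0, 22], 0],
    [255, [0, 0, 22], 0]
  ]
}}

```text
time: 36.62
eef_pos: [0.5512, 0.2277, 0.1773]
eef_rot: [-0.0, 0.993, -0.116, 0.0]
force: [0.5, -0.1, -1.5]
width: 0.0577
```

Run:
```python
from h import *
plan([(550.5,228,160,-13.3)])
```

```text
now [551.2 227.7 177.3] yaw -13.3 t 36.6167 w 0.0577 q6 0.53
(550.5, 228, 160, -13.3) -> [-0.7, -0.1, 17.3] turn -0.000 dist 17
```

Call:
{"fn": "move_arm", "kwargs": {
  "rows": [
    [255, [-0.7, 0, 8], 0],
    [255, [-0.7, 0, 15], 0],
    [255, [-0.7, 0, 17], 0],
    [255, [-0.7, 0, 17], 0],
    [255, [-0.7, 0, 17], 0],
    [0, [-0.7, 0, 17], 0],
    [0, [-0.7, 0, 17], 0],
    [0, [-0.7, 0, 17], 0],
    [0, [-0.7, 0, 17], 0],
    [0, [-0.7, 0, 17], 0]
  ]
}}

```text
time: 37.45
eef_pos: [0.5505, 0.2283, 0.1604]
eef_rot: [-0.0, 0.993, -0.116, 0.0]
force: [0.5, 0.7, -0.0]
width: 0.0858
```

Call:
{"fn": "move_arm", "kwargs": {
  "rows": [
    [0, [0, 0, 0], 0],
    [0, [0, 0, 0], 0],
    [0, [0, 0, 0], 0],
    [0, [0, 0, -20], 0],
    [0, [0, 0, -50], 0],
    [0, [0, 0, -80], 0],
    [0, [0, 0, -80], 0]
  ]
}}

```text
time: 38.03
eef_pos: [0.5535, 0.2292, 0.248]
eef_rot: [-0.002, 0.993, -0.116, 0.005]
force: [0.2, 1.1, 1.0]
width: 0.0951
```

Call:
{"fn": "move_arm", "kwargs": {
  "rows": [
    [0, [0, 30, 0], 0],
    [0, [0, 65, 0], 0],
    [0, [0, 100, 0], 0],
    [0, [0, 140, 0], 0],
    [0, [0, 180, 0], 0],
    [0, [0, 220, 0], 0],
    [0, [0, 260, 0], 0],
    [0, [0, 280, 0], 0],
    [0, [0, 280, 0], 0]
  ]
}}

```text
time: 38.78
eef_pos: [0.4852, -0.0475, 0.2401]
eef_rot: [0.001, 0.993, -0.118, 0.0]
force: [-0.3, 1.1, 0.5]
width: 0.0951
```

Run:
```python
from h import *
o=get_obs();print(o["time"],o["eef_pos"])
for n,r,hr in (("top",(180,110,290,215),(255,190,355,235)),("scene",(300,180,420,320),(295,170,385,255))):
    im,d,P=cloud(n); cv2.imwrite(f"pics/{n}9.png",cv2.resize(im[100:340,130:450],None,fx=2.4,fy=2.4))
    comps(P,.143,.17,60,roi=r); comps(P,.13,.17,200,roi=r)
    hs=cv2.cvtColor(im,cv2.COLOR_BGR2HSV); x,y=P[...,0],P[...,1]
    w=(x>.40)&(x<.50)&(y<.15)&(y>-.12)&(hs[...,0]<25)
    rect(P,w&(hs[...,1]>110),.026,.04,"handle")
    q=P[(x>.39)&(x<.50)&(y<.03)&(y>-.12)&(P[...,2]>.018)&(P[...,2]<.035)]*1000; print("shank ymin",q[:,1].min(),"x",q[q[:,1].argmin(),0])
```

```text
38.7833 [ 0.48516635 -0.04748829  0.24005981]
px[219. 174.] c 547.9 227.1 size 86.3 58.8 long-axis deg 76.1 zmed 148.7 n 383
px[222. 175.] c 548.3 228.1 size 122.4 67.1 long-axis deg 76.7 zmed 138.7 n 1138
handle c 444.5 96.8 size 66.9 30.4 long-axis deg 89.3 zmed 30.3 n 220Traceback (most recent call last):
  File "<stdin>", line 9, in <module>
    return umr_minimum(a, axis, None, out, keepdims, initial, where)
ValueError: zero-size array to reduction operation minimum which has no identity
```

Call:
{"fn": "move_arm", "kwargs": {
  "rows": [
    [0, [0, 30, 0], 0],
    [0, [0, 65, 0], 0],
    [0, [0, 100, 0], 0],
    [0, [0, 140, 0], 0],
    [0, [0, 180, 0], 0],
    [0, [0, 200, 0], 0],
    [0, [0, 200, 0], 0],
    [0, [0, 200, 0], 0],
    [0, [0, 200, 0], 0]
  ]
}}

```text
time: 39.58
eef_pos: [0.4406, -0.2376, 0.2399]
eef_rot: [-0.0, 0.993, -0.115, -0.0]
force: [-0.1, 1.0, -0.1]
width: 0.0952
```

Run:
```python
from h import *
o=get_obs();print(o["time"],o["eef_pos"])
for n,r in (("top",(180,110,290,215)),("scene",(300,180,420,320))):
    im,d,P=cloud(n); cv2.imwrite(f"pics/{n}9.png",cv2.resize(im[100:340,130:450],None,fx=2.4,fy=2.4))
    print(n); comps(P,.143,.17,60,roi=r); comps(P,.13,.17,200,roi=r)
    hs=cv2.cvtColor(im,cv2.COLOR_BGR2HSV); x,y=P[...,0],P[...,1]
    w=(x>.40)&(x<.50)&(y<.15)&(y>-.12)&(hs[...,0]<25)
    rect(P,w&(hs[...,1]>110),.026,.04,"handle")
    q=P[(x>.39)&(x<.50)&(y<.03)&(y>-.12)&(P[...,2]>.018)&(P[...,2]<.035)]*1000
    if len(q): print("shank ymin",q[:,1].min(),"x",q[q[:,1].argmin(),0])
```

```text
39.5833 [ 0.44062009 -0.23764496  0.23992463]
top
px[219. 173.] c 548.2 226.9 size 85.5 58.7 long-axis deg 76.5 zmed 148.9 n 381
px[222. 175.] c 548.4 227.9 size 122.5 67.5 long-axis deg 76.8 zmed 138.7 n 1144
handle c 444.4 85.7 size 87.7 30.4 long-axis deg 87.4 zmed 30.1 n 313
shank ymin -80.70542602285676 x 441.84725445009457
scene
px[366. 251.] c 549.0 227.6 size 86.1 59.9 long-axis deg 76.2 zmed 149.4 n 373
px[364. 252.] c 549.5 227.7 size 122.2 66.4 long-axis deg 77.5 zmed 139.3 n 1069
handle c 446.0 87.2 size 87.5 32.3 long-axis deg 88.4 zmed 30.3 n 226
shank ymin -80.3641078092322 x 443.1771924134729
```

View pics/scene9.png

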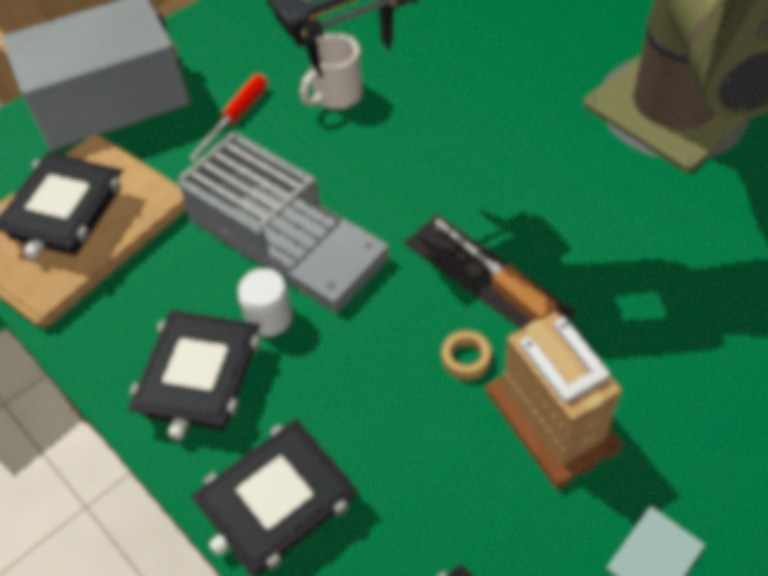

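Final view: the column of three stands square on the board with the yoke flat on top at (565,358). The pick is on its mat and nothing is touching the arm. I'll hand in.

```bash
python3 -c "
from plant import sign_off
print(sign_off())"
```

```text
the job is handed in; nothing more can be done
None
```

The job is handed in at about 39.6 s on the robot's clock, with no failed or conflicting checks at the end. `sign_off()` reports no verdict, so the results below are my own last readings from both cameras.

- **Yoke:** I dragged it out with the hooked pick until it lay wholly on the apron, with no finger contact while it was inside. It now lies flat on the top carton, within about 3 mm of the board centre.
- **Cartons:** All three cartons present are stacked on the board. The top one is within about 2 mm and 1° of the board; the lower two were checked right after placing and again by eye at the end. I left the pink look-alike alone.
- **Pick:** It is back on its mat, with the handle about 65 mm and the hook tip about 100 mm from the mat's centre along its length. Both are inside the 150 mm limit.
- **Bystanders:** I did not touch any of them. They look unmoved in the pictures, but I did not re-measure their positions. I saw no pick knock or grip slip.

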